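# Check solenoids for sticking plungers and bolt up the carrier

### The arm

A 6-joint arm with a two-finger parallel gripper is mounted at the origin on the work surface. World frame = base frame: x ahead of the robot, y to its left, z up, the work surface at z = 0. Lengths are in m, angles in rad, forces in N, time in s.
With the tool pointing down it reaches from about 0.35 to 0.975 m from the base axis. Payload 4.9 kg.
Tool frame: the origin (TCP) lies between the finger pads; the fingertips stand 19 mm ahead of it and the grasp point (between the pads) is the TCP; z points along the fingers, y is the line along which they close (so a half turn about z gives the same grasp; the last joint's range is limited). The gripper opens to 85 mm and grips with 20 to 120 N. Pads are 22 mm wide; open, the fingers measure 114 mm over their backs; the gripper's body (76 mm by 85 mm) begins 54 mm behind the grasp point. The pads swing forward as they close: fully open they stand 13 mm farther back than shut.
Start: joints at [0.987, 0.053, 1.613, -0, 1.476, -0.119], TCP at [0.28, 0.559, 0.25] pointing down, gripper open.
Joint ranges: [-3.01, 3.01], [-1.01, 2.22], [0.06, 2.58], [-1.02, 4.17], [0.09, 2.62], [-3.14, 3.14]. Speed limits (rad/s): [2.57, 2.57, 3.14, 3.14, 3.14, 3.14].

### API

Orientations are given as a rotation vector (axis times angle).
In Python, from station import ctrl gives the robot as it stands. The module is installed in compiled form; this text tells all that it offers.
- The arm moves only by the tool servo_tool, never from a script. Its argument "increments" is a list that holds one entry, the list of rows, each a list of 5 numbers: the finger opening in cm, from 0 to 8.54, then the shift along the tool's x, y, z in cm, then the turn about the tool's z in degrees. A call has 1 to 5 rows; each row is the pose to reach, as a shift and turn from the pose commanded when the call began, along the tool's axes at that moment; what a row does not reach only later rows make up. A row lasts 1/10 s, in which the tool goes at most 50 mm and 8.59 degrees, less where a joint would pass 70% of its speed; a pose out of reach is approached as far as the arm can. A call with a gripper value outside its range is refused whole. The fingers move at their own pace and stop on an object; "newtons" is the grip in N (left out, the last holds). Time passes only in rows, so rows that repeat a pose let the fingers close. It gives the time, the measured TCP pose, the force, the opening and the grip force at its end, in the units of the state.
- ctrl.get_obs(): the state, without advancing time (a new reading comes with each control period).
- ctrl.get_image(name): name is "side" or "top" or "wrist"; returns a dict with "img" (400x640x3 uint8, red, green, blue), "fx", "fy", "cx", "cy" (pixels), "k1" (the pictures are not rectified: a ray, as slopes to the right and down, at radius r is drawn at 1 + k1 r^2 times it, then the intrinsics apply), "rvec" (rotation vector, rad) and "tvec" (3), from world to camera coordinates, as OpenCV has them; the wrist camera has in their place "mount" (4x4, takes a point from camera to tool coordinates, whose origin is the TCP and whose axes are the flange's). Camera axes: x right, y down, z forward; pixel columns grow to the right and rows downward; lengths in m; the calibration is good to about 2 mm. A picture is of the moment at which its call begins: read the wrist's pose just before it. There is no depth.
- ctrl.finish_job(): hands the job in; it is judged then, once.
The state is a dict: "t": time; "q": joint angles; "dq": joint speeds; "effort": joint torques, N m; "tool_pos": TCP position; "tool_rot": TCP orientation; "contact_force": force on the tool from outside, world axes, zero at the start; "wrist_torque": the same for the moment, N m; "opening": finger opening in m; "grip_force": force on a finger pad.
Only numpy, scipy, OpenCV 4.12 (cv2) and the standard library are available. Lean on these libraries where they do the work, as an engineer would, in place of code of your own. Each camera call takes 0.05 s, during which the arm holds its last target. There are 200 camera calls.

### The job

Check every solenoid on the bench by pushing its plunger down as far as it will go; once all are tried, stand those that went right home upright on the carrier plate, between its rail and its lips, and put those that stick part-way in the scrap tray. Then tighten the carrier's three bolt knobs clockwise to their end stops, the middle one first and after it the two outer ones. Leave the opened control unit where it is.

Things in the scene. Friction and masses are not known exactly. Their poses are not given: they have to be found in the camera images.
- sol_1: solenoid, 190 g: 46 mm square steel flange 6 mm thick, black coil of 32 mm diameter on it up to 36 mm above the underside, brass-capped plunger rod on top (cap 20 mm wide, its top 60 mm above the underside when fully out, on the z axis). Origin at the centre of the underside, z up through the plunger. Starts standing loose on the bench; may be absent
- plunger_1 (a joint): plunger of sol_1: how far it has been pushed down into the coil, in m, 0 = fully out. A free plunger slides against about 3 N all the way to its stop at 0.018; a sticking one stops dead after 0.005 to 0.006. No spring: it stays where it is left. Nothing on the outside tells the two kinds apart; only pushing does (12 N is ample)
- sol_2: solenoid, 190 g: 46 mm square steel flange 6 mm thick, black coil of 32 mm diameter on it up to 36 mm above the underside, brass-capped plunger rod on top (cap 20 mm wide, its top 60 mm above the underside when fully out, on the z axis). Origin at the centre of the underside, z up through the plunger. Starts standing loose on the bench; may be absent
- plunger_2 (a joint): plunger of sol_2: how far it has been pushed down into the coil, in m, 0 = fully out. A free plunger slides against about 3 N all the way to its stop at 0.018; a sticking one stops dead after 0.005 to 0.006. No spring: it stays where it is left. Nothing on the outside tells the two kinds apart; only pushing does (12 N is ample)
- sol_3: solenoid, 190 g: 46 mm square steel flange 6 mm thick, black coil of 32 mm diameter on it up to 36 mm above the underside, brass-capped plunger rod on top (cap 20 mm wide, its top 60 mm above the underside when fully out, on the z axis). Origin at the centre of the underside, z up through the plunger. Starts standing loose on the bench; may be absent
- plunger_3 (a joint): plunger of sol_3: how far it has been pushed down into the coil, in m, 0 = fully out. A free plunger slides against about 3 N all the way to its stop at 0.018; a sticking one stops dead after 0.005 to 0.006. No spring: it stays where it is left. Nothing on the outside tells the two kinds apart; only pushing does (12 N is ample)
- sol_4: solenoid, 190 g: 46 mm square steel flange 6 mm thick, black coil of 32 mm diameter on it up to 36 mm above the underside, brass-capped plunger rod on top (cap 20 mm wide, its top 60 mm above the underside when fully out, on the z axis). Origin at the centre of the underside, z up through the plunger. Starts standing loose on the bench; may be absent
- plunger_4 (a joint): plunger of sol_4: how far it has been pushed down into the coil, in m, 0 = fully out. A free plunger slides against about 3 N all the way to its stop at 0.018; a sticking one stops dead after 0.005 to 0.006. No spring: it stays where it is left. Nothing on the outside tells the two kinds apart; only pushing does (12 N is ample)
- sol_5: solenoid, 190 g: 46 mm square steel flange 6 mm thick, black coil of 32 mm diameter on it up to 36 mm above the underside, brass-capped plunger rod on top (cap 20 mm wide, its top 60 mm above the underside when fully out, on the z axis). Origin at the centre of the underside, z up through the plunger. Starts standing loose on the bench; may be absent
- plunger_5 (a joint): plunger of sol_5: how far it has been pushed down into the coil, in m, 0 = fully out. A free plunger slides against about 3 N all the way to its stop at 0.018; a sticking one stops dead after 0.005 to 0.006. No spring: it stays where it is left. Nothing on the outside tells the two kinds apart; only pushing does (12 N is ample)
- sol_6: solenoid, 190 g: 46 mm square steel flange 6 mm thick, black coil of 32 mm diameter on it up to 36 mm above the underside, brass-capped plunger rod on top (cap 20 mm wide, its top 60 mm above the underside when fully out, on the z axis). Origin at the centre of the underside, z up through the plunger. Starts standing loose on the bench; may be absent
- plunger_6 (a joint): plunger of sol_6: how far it has been pushed down into the coil, in m, 0 = fully out. A free plunger slides against about 3 N all the way to its stop at 0.018; a sticking one stops dead after 0.005 to 0.006. No spring: it stays where it is left. Nothing on the outside tells the two kinds apart; only pushing does (12 N is ample)
- carrier: fixed carrier: aluminium plate 190 mm (its x) by 280 mm (its y), top at z 8 mm; grey rail 45 mm wide, 18 mm high along its -x edge (towards the robot) with three bolt knobs; lips 5 mm wide, 16 mm high along the other edges. Origin: centre of underside. Solenoids stand between rail and lips: x -0.05 to 0.09, y -0.135 to 0.135; three black dots at x 0.03 there, room around each for one
- knob_left (a joint): captive bolt knob at the +y end of the carrier's rail: angle in rad, turning clockwise seen from above, from 0 (slack; starts at 0 to 0.4) to its end stop at 2.4; stays where it is left, friction about 0.05 N m
- grip_left (a point): the same knob (at the +y end; at x -0.0725, y 0.09 of the carrier), on its axis 47 mm above the bench, at a good height to grip. It is a black upright bar 50 mm long, 12 mm thick, from 28 to 56 mm above the bench; the point turns with it, x along the bar (at angle 0 the bar lies along the carrier's x)
- knob_mid (a joint): captive bolt knob in the middle of the carrier's rail: angle in rad, turning clockwise seen from above, from 0 (slack; starts at 0 to 0.4) to its end stop at 2.4; stays where it is left, friction about 0.05 N m
- grip_mid (a point): the same knob (in the middle; at x -0.0725, y 0 of the carrier), on its axis 47 mm above the bench, at a good height to grip. It is a black upright bar 50 mm long, 12 mm thick, from 28 to 56 mm above the bench; the point turns with it, x along the bar (at angle 0 the bar lies along the carrier's x)
- knob_right (a joint): captive bolt knob at the -y end of the carrier's rail: angle in rad, turning clockwise seen from above, from 0 (slack; starts at 0 to 0.4) to its end stop at 2.4; stays where it is left, friction about 0.05 N m
- grip_right (a point): the same knob (at the -y end; at x -0.0725, y -0.09 of the carrier), on its axis 47 mm above the bench, at a good height to grip. It is a black upright bar 50 mm long, 12 mm thick, from 28 to 56 mm above the bench; the point turns with it, x along the bar (at angle 0 the bar lies along the carrier's x)
- scrap: scrap tray fixed to the bench: grey open box 200 mm (its x) by 150 mm (its y), walls 4 mm thick and 35 mm high. Origin at the centre of the underside
- flux_jar: bystander: small amber jar, 26 mm across, 42 mm tall, 120 g, standing among the solenoids. Origin at the centre of its underside
- open_unit: bystander: opened control unit with green board, 110 x 140 x 36 mm, 600 g, at the far side of the bench beyond the solenoids. Origin at the centre of its underside

How it is judged:
On the way, in this order (a step that is already met when the one before it is completed fails the run):
1. every plunger has been pushed as far as it goes (free ones past 16 mm, sticking ones past 3.5 mm) (value of joint each of plunger_1, plunger_4, plunger_6 above 0.016 m and value of joint each of plunger_2, plunger_3, plunger_5 above 0.0035 m), for 0.2 s.
2. the free solenoids stand on the carrier plate and the sticking ones are in the scrap tray (x of sol_1 in the frame of carrier between -0.035 and 0.08 m and y of sol_1 in the frame of carrier between -0.125 and 0.125 m and z of sol_1 in the frame of carrier between 0.003 and 0.013 m and angle between each of sol_1, sol_4, sol_6's own z axis and vertical below 0.15 rad and x of sol_4 in the frame of carrier between -0.035 and 0.08 m and y of sol_4 in the frame of carrier between -0.125 and 0.125 m and z of sol_4 in the frame of carrier between 0.003 and 0.013 m and x of sol_6 in the frame of carrier between -0.035 and 0.08 m and y of sol_6 in the frame of carrier between -0.125 and 0.125 m and z of sol_6 in the frame of carrier between 0.003 and 0.013 m and x of sol_2 in the frame of scrap between -0.096 and 0.096 m and y of sol_2 in the frame of scrap between -0.071 and 0.071 m and z of each of sol_2, sol_3, sol_5 in the frame of scrap below 0.07 m and x of sol_3 in the frame of scrap between -0.096 and 0.096 m and y of sol_3 in the frame of scrap between -0.071 and 0.071 m and x of sol_5 in the frame of scrap between -0.096 and 0.096 m and y of sol_5 in the frame of scrap between -0.071 and 0.071 m), for 0.2 s.
3. the middle knob is turned to its end stop (past 2.3 rad) (value of joint knob_mid above 2.3 rad), for 0.2 s.
4. both outer knobs are turned to their end stops (past 2.3 rad) (value of joint each of knob_left, knob_right above 2.3 rad), for 0.2 s.
At the end, for the whole second after the job is handed in: Free plungers pushed past 16 mm, sticking ones past 3.5 mm; free solenoids flat (0.15 rad) on the carrier plate, centres at x -35 to 80, y -125 to 125 mm of its frame; sticking ones inside the scrap tray; all at rest; all three knobs past 2.3 rad (all of step 1 and all of step 2 and all of step 4 and linear speed of each of sol_1, sol_2, sol_3, sol_4, sol_5, sol_6 below 0.02 m/s and value of joint knob_mid above 2.3 rad); the robot touches nothing.
It fails at once if an outer knob is turned past 1 rad before the middle one is at its stop (value of joint any of knob_left, knob_right above 1 rad and value of joint knob_mid below 2.2 rad).
It fails at once if the opened control unit is moved more than 30 mm (distance of open_unit from where it was at the start of the episode above 0.03 m).
Of sol_1, sol_2, sol_3, sol_4, sol_5, sol_6 only 4 to 6 are there at a start; the rules pass over those that are not, and their reading is None.
At some moment in a run one of sol_1, sol_2, sol_3, sol_4, sol_5, sol_6 may be knocked a few centimetres aside while the robot is not near it.
Once in a run the grip may slacken for a moment while it holds something.
It also fails if it takes over 210 s, if anything falls off the work surface, if the arm or the gripper's body presses on something with over 40 N, if the wrist force passes 120 N, or if a joint passes its speed limit or range.

## Working session

There is one attempt and no reset: what is moved stays moved. The work goes in short steps, Python scripts to look and compute and a tool call to move; the robot and the scene stay as the last step left them, time stands still between calls to the robot, and variables do not carry over. Pictures are saved under pics/ and viewed, at most 14 in all, crops included, and the job is handed in when it is done.

Besides the shell and the picture viewer there is one more tool, called as name(argument=value, ...), one argument or row to a line, values as JSON. servo_tool: Moves the arm, as the interface text tells. Its arguments: {"type":"object","properties":{"increments":{"type":"array"},"newtons":{"type":"number"}},"required":["increments"]}

```bash
mkdir -p pics; cat > h.py <<'E'
import numpy as np, cv2
from station import ctrl
def snap(name,fn):
    o=ctrl.get_obs(); d=ctrl.get_image(name); im=cv2.cvtColor(d["img"],cv2.COLOR_RGB2BGR); cv2.imwrite("pics/%s.png"%fn,im)
    import pickle; pickle.dump((o,d),open("pics/%s.pkl"%fn,"wb")); return o,d
def load(fn):
    import pickle; return pickle.load(open("pics/%s.pkl"%fn,"rb"))
def w2c(o,d):
    if "mount" in d:
        T=np.eye(4);T[:3,:3]=cv2.Rodrigues(np.array(o["tool_rot"],float))[0];T[:3,3]=o["tool_pos"]
        M=np.linalg.inv(T@np.array(d["mount"])); return M[:3,:3],M[:3,3]
    return cv2.Rodrigues(np.array(d["rvec"],float))[0],np.array(d["tvec"],float).ravel()
def pix(o,d,u,v,z):
    R,t=w2c(o,d); K=np.array([[d["fx"],0,d["cx"]],[0,d["fy"],d["cy"]],[0,0,1.]])
    p=cv2.undistortPoints(np.array([[[u,v]]],float),K,np.array([d["k1"],0,0,0,0.]))[0,0]
    r=R.T@np.array([p[0],p[1],1]); c=-R.T@t; s=(z-c[2])/r[2]; return c+s*r
def proj(o,d,P):
    R,t=w2c(o,d); K=np.array([[d["fx"],0,d["cx"]],[0,d["fy"],d["cy"]],[0,0,1.]])
    return cv2.projectPoints(np.array(P,float).reshape(-1,3),cv2.Rodrigues(R)[0],t,K,np.array([d["k1"],0,0,0,0.]))[0][:,0]
E
python3 - <<'E'
from h import *
o,d=snap("top","top0"); print(o); print({k:d[k] for k in d if k!="img"})
R,t=w2c(o,d); print(-R.T@t)
o,d=snap("side","side0"); R,t=w2c(o,d); print(-R.T@t)
im=cv2.imread("pics/top0.png"); cv2.imwrite("pics/top0b.png",cv2.resize(im,(800,500),interpolation=cv2.INTER_CUBIC))
E
```

```text
{'t': 0.0, 'q': array([ 9.87001242e-01,  5.33383021e-02,  1.61432701e+00, -1.73718338e-05,
        1.47599217e+00, -1.19041496e-01]), 'dq': array([-2.16671022e-03,  3.49644109e-04, -8.90996990e-05, -1.07248989e-03,
       -2.44331714e-04, -1.62131327e-03]), 'effort': array([-7.95595952e-04, -3.93698359e+01, -3.70166624e+01, -1.85598788e-04,
        7.44982157e-03,  1.26256072e-06]), 'tool_pos': array([0.27982231, 0.55819277, 0.24905476]), 'tool_rot': array([-7.23317944e-01, -3.05647555e+00,  3.05388745e-03]), 'contact_force': array([-0.75834445, -1.21307101,  0.24525304]), 'wrist_torque': array([ 0.04219236,  0.00647567, -0.01226743]), 'grip_force': 0.0, 'opening': 0.08534053992898884}
{'fx': 449.6164787600278, 'fy': 449.6164787600278, 'cx': 314.10214785138027, 'cy': 192.03253002811556, 'k1': -0.05956763278368079, 'rvec': array([ 2.1622988 , -2.18008576,  0.0971928 ]), 'tvec': array([0.04983218, 0.61331425, 1.23975248])}
[0.4947478  0.0396936  1.29200343]
[0.327835   0.63148882 0.7380891 ]
```

View pics/top0b.png

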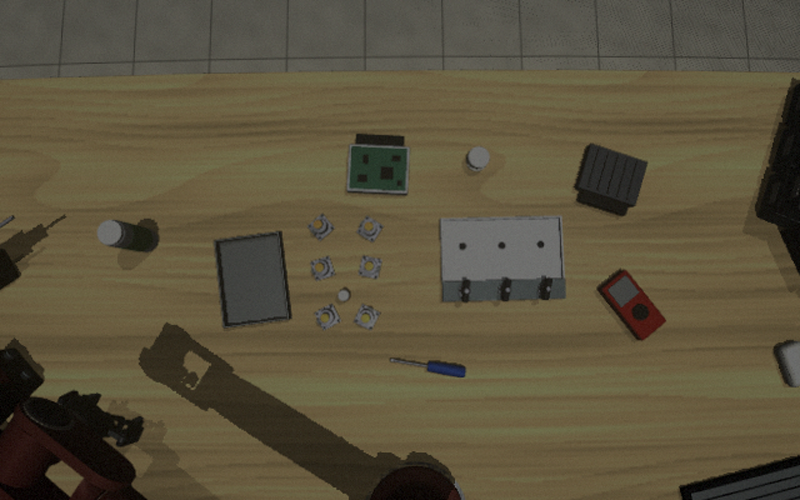

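View pics/side0.png

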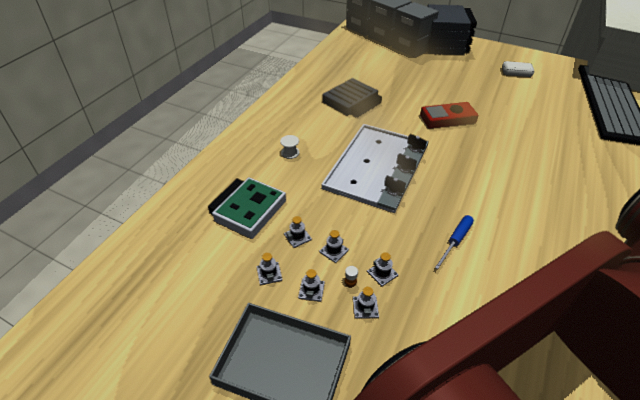

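Six solenoids are there, in a 2x3 grid at (320-370, 228-318) in the enlarged top view. The scrap tray is on the left at (253,280) and the carrier on the right at (503,258), with its knobs at about (465,290), (506,289) and (546,288). I'll enlarge that area.

```bash
python3 - <<'E'
from h import *
im=cv2.imread("pics/top0.png")
a=cv2.resize(im[165:270,236:316],None,fx=5,fy=5,interpolation=cv2.INTER_CUBIC)
a=cv2.convertScaleAbs(a,alpha=1.5)
b=cv2.resize(im[165:270,345:460],None,fx=3.4,fy=3.4,interpolation=cv2.INTER_CUBIC)
b=cv2.copyMakeBorder(b,0,525-b.shape[0],0,0,cv2.BORDER_CONSTANT)
cv2.imwrite("pics/crop0.png",np.hstack([a,cv2.convertScaleAbs(b,alpha=1.5)]))
E
```

```text
(no output)
```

View pics/crop0.png

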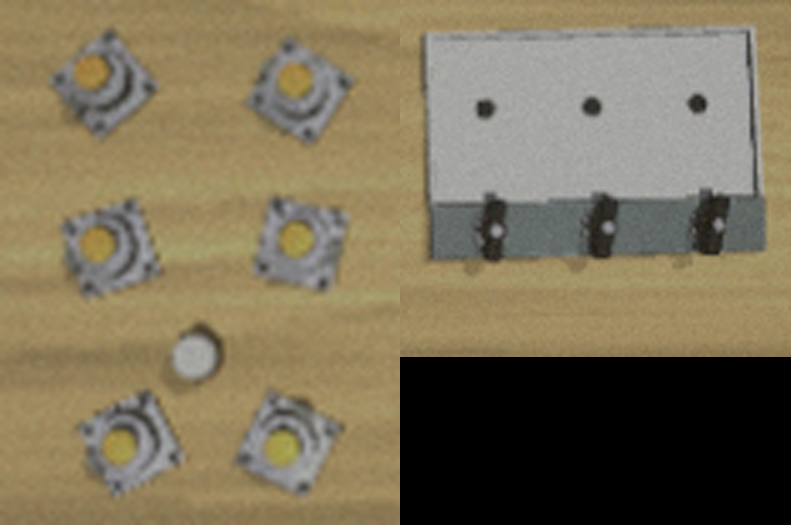

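The crop shows the caps at A(93,70), B(295,79), C(98,243), D(296,239), E(121,447) and F(282,448). The jar is at (195,357) and the carrier dots at (485,109), (592,106) and (697,104). The knobs' long axes point roughly along image up/down, tilted slightly.

```bash
python3 - <<'E'
from h import *
o,d=load("top0"); np.set_printoptions(precision=4,suppress=True)
C=dict(A=((93,70),[(110,33),(155,88),(98,137),(53,80)]),B=((295,79),[(289,40),(351,82),(309,140),(249,101)]),C=((98,243),[(132,202),(158,270),(88,295),(64,223)]),D=((296,239),[(277,200),(347,215),(325,288),(256,271)]),E=((121,447),[(147,393),(181,459),(117,492),(80,428)]),F=((282,448),[(272,393),(340,430),(303,491),(238,460)]))
f=lambda p,z:pix(o,d,236+p[0]/5,165+p[1]/5,z)
for k,(c,q) in C.items():
    Q=np.array([f(p,.006)[:2] for p in q]); e=Q[1]-Q[0]
    yaw=[np.degrees(np.arctan2(*(Q[(i+1)%4]-Q[i])[::-1]))%90 for i in range(4)]
    print(k,f(c,.06)[:2],"flange",Q.mean(0),"side",[round(np.linalg.norm(Q[i]-Q[i-1])*1e3) for i in range(4)],np.round(yaw))
print("jar",f((195,357),.042))
g=lambda p,z:pix(o,d,345+(p[0]-400)/3.4,165+p[1]/3.4,z)
print("dots",[g(p,.008)[:2] for p in [(485,109),(592,106),(697,104)]])
print("scrap",[pix(o,d,u*.8,v*.8,.035)[:2] for u,v in [(216,238),(282,232),(291,320),(224,327)]])
print(cv2.Rodrigues(o["tool_rot"])[0])
# wrist mount
w,e=snap("wrist","w0"); print(e["mount"],e["fx"],e["k1"])
E
```

```text
A [0.6483 0.2089] flange [0.6466 0.2099] side [43, 41, 43, 42] [39. 41. 38. 39.]
B [0.6424 0.0971] flange [0.642  0.0971] side [42, 43, 41, 41] [55. 54. 56. 57.]
C [0.5527 0.2057] flange [0.5526 0.2058] side [41, 42, 42, 44] [21. 19. 19. 17.]
D [0.554 0.097] flange [0.5541 0.0965] side [42, 41, 44, 41] [77. 73. 76. 73.]
E [0.4414 0.1929] flange [0.4413 0.1937] side [43, 42, 41, 42] [27. 27. 30. 27.]
F [0.4403 0.1051] flange [0.4404 0.1044] side [42, 44, 40, 41] [61. 58. 64. 63.]
jar [0.4899 0.1541 0.042 ]
dots [array([ 0.5999, -0.1152]), array([ 0.6016, -0.2057]), array([ 0.6025, -0.2949])]
scrap [array([0.6211, 0.4447]), array([0.6335, 0.2943]), array([0.4363, 0.2724]), array([0.4213, 0.4228])]
[[-0.8939  0.4482 -0.0011]
 [ 0.4482  0.8939 -0.0017]
 [ 0.0002 -0.0021 -1.    ]]
[[-0.0003 -0.9447 -0.3279  0.0854]
 [ 1.     -0.0005  0.0004 -0.0007]
 [-0.0005 -0.3279  0.9447 -0.1247]
 [ 0.      0.      0.      1.    ]] 344.2588426950431 -0.05932239635932409
```

Measurements agree: sides are about 42-43 mm, cap and flange centres coincide, and the dots are 90 mm apart. Now I'll move, turning the tool so that its x is world -x, and close the fingers for pushing.

servo_tool(
  increments=[
    [[0,-15.4,-12.7,0,-26.6],[0,-15.4,-12.7,0,-26.6],[0,-15.4,-12.7,0,-26.6],[0,-15.4,-12.7,0,-26.6],[0,-15.4,-12.7,0,-26.6]],
  ],
  newtons=30,
)

```text
t: 0.65
tool_pos: [0.3624, 0.3724, 0.2499]
tool_rot: [0.008, 3.141, -0.003]
contact_force: [1.0, 0.2, 0.1]
opening: 0.0122
grip_force: 0.0
```

servo_tool(
  increments=[
    [[0,-8.0,-18.3,10,0],[0,-8.0,-18.3,10,0],[0,-8.0,-18.3,10,0],[0,-8.0,-18.3,10,0],[0,-8.0,-18.3,15,0]],
  ],
)

```text
t: 1.15
tool_pos: [0.4429, 0.1958, 0.1163]
tool_rot: [0.005, 3.133, 0.003]
contact_force: [0.8, -0.4, -0.6]
opening: -0.0002
grip_force: 0.0
```

servo_tool(
  increments=[
    [[0,0,0,0,0],[0,0,0,0,0],[0,0,0,0,0]],
  ],
)

```text
t: 1.45
tool_pos: [0.44, 0.1986, 0.1155]
tool_rot: [-0.001, 3.139, 0.002]
contact_force: [0.3, 0.8, -0.3]
opening: 0.0002
grip_force: 0.0
```

```bash
python3 - <<'E'
from h import *
o,d=snap("wrist","w1"); print(o["tool_pos"],o["opening"])
P=dict(A=(.6475,.2094),B=(.6422,.0971),C=(.5527,.2057),D=(.554,.097),E=(.4414,.193),F=(.4403,.105))
for k,p in P.items(): print(k,proj(o,d,[*p,.06]))
E
```

```text
[0.4399744  0.19859558 0.11554708] 0.00021993840267439565
A [[333.00709964 469.67274633]]
B [[193.95870528 463.35289764]]
C [[329.87875364 384.04500111]]
D [[175.65386354 383.47973851]]
E [[310.08387331 240.00734302]]
F [[159.50140209 237.81943017]]
```

View pics/w1.png

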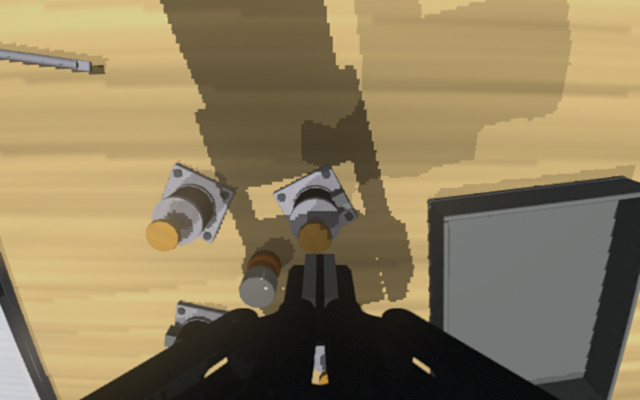

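The wrist view shows E's cap at (315,236) and F's at (165,235), about 5 px from the predictions, so positions hold to 3 mm.

```bash
python3 - <<'E'
from h import *
o,d=load("w1")
print(pix(o,d,315,236,.06),pix(o,d,165,235,.06))
E
```

```text
[0.43885061 0.19585109 0.06      ] [0.43846842 0.10857741 0.06      ]
```

servo_tool(
  increments=[
    [[0,0,-0.35,1.5,0],[0,0,-0.35,3.2,0],[0,0,-0.35,3.2,0]],
  ],
)

```text
t: 1.8
tool_pos: [0.4372, 0.1938, 0.0793]
tool_rot: [0.001, -3.138, 0.002]
contact_force: [-1.0, -0.5, 0.5]
opening: 0.0003
grip_force: 0.0
```

servo_tool(
  increments=[
    [[0,0,0,0.2,0],[0,0,0,0.4,0],[0,0,0,0.6,0],[0,0,0,0.8,0],[0,0,0,0.8,0]],
  ],
)

```text
t: 2.3
tool_pos: [0.4395, 0.194, 0.074]
tool_rot: [0.001, 3.14, 0.001]
contact_force: [0.6, 0.7, 1.6]
opening: 0.0001
grip_force: 1.1
```

servo_tool(
  increments=[
    [[0,0,0,0.1,0],[0,0,0,0.2,0],[0,0,0,0.3,0],[0,0,0,0.3,0]],
  ],
)

```text
t: 2.7
tool_pos: [0.4399, 0.1941, 0.0729]
tool_rot: [0.001, 3.141, 0.001]
contact_force: [-5.2, 0.3, 14.9]
opening: 0.0003
grip_force: 7.4
```

servo_tool(
  increments=[
    [[0,0,0,0.1,0],[0,0,0,0.1,0]],
  ],
)

```text
t: 2.9
tool_pos: [0.4401, 0.1942, 0.0729]
tool_rot: [0.001, 3.141, 0.0]
contact_force: [-8.6, -0.8, 20.6]
opening: 0.0002
grip_force: 10.2
```

E sticks. F next.

servo_tool(
  increments=[
    [[0,0,0,-2.5,0],[0,0,-4.3,-2.5,0],[0,0,-8.7,-2.5,0],[0,0,-8.7,-0.9,0],[0,0,-8.7,-0.9,0]],
  ],
)

```text
t: 3.4
tool_pos: [0.438, 0.1055, 0.0771]
tool_rot: [-0.005, -3.14, 0.001]
contact_force: [0.1, 0.6, -0.4]
opening: -0.0001
grip_force: 0.0
```

servo_tool(
  increments=[
    [[0,0,0,0.3,0],[0,0,0,0.6,0],[0,0,0,0.8,0],[0,0,0,0.9,0],[0,0,0,0.9,0]],
  ],
)

```text
t: 3.9
tool_pos: [0.4389, 0.1072, 0.0694]
tool_rot: [-0.0, 3.142, 0.001]
contact_force: [-0.5, -0.3, 0.7]
opening: -0.0
grip_force: 0.7
```

servo_tool(
  increments=[
    [[0,0,0,0.1,0],[0,0,0,0.1,0]],
  ],
)

```text
t: 4.1
tool_pos: [0.4389, 0.1071, 0.0685]
tool_rot: [-0.001, -3.142, -0.001]
contact_force: [-0.7, 0.7, 1.7]
opening: -0.0002
grip_force: 0.9
```

F is free so far; I'll push it home.

servo_tool(
  increments=[
    [[0,0,0,0.2,0],[0,0,0,0.4,0],[0,0,0,0.6,0],[0,0,0,0.75,0],[0,0,0,0.75,0]],
  ],
)

```text
t: 4.6
tool_pos: [0.4391, 0.1068, 0.061]
tool_rot: [0.001, 3.141, 0.0]
contact_force: [-1.6, 0.7, 3.9]
opening: -0.0003
grip_force: 1.5
```

servo_tool(
  increments=[
    [[0,0,0,0.1,0],[0,0,0,0.15,0],[0,0,0,0.15,0]],
  ],
)

```text
t: 4.9
tool_pos: [0.4394, 0.1069, 0.0609]
tool_rot: [-0.001, -3.141, -0.0]
contact_force: [-5.6, 0.3, 13.2]
opening: 0.0002
grip_force: 6.2
```

servo_tool(
  increments=[
    [[0,0,0,-3.7,0],[0,-5.0,-0.9,-3.7,0],[0,-9.8,-0.9,-3.7,0],[0,-11.4,-0.9,-3.0,0],[0,-11.4,-0.9,-2.1,0]],
  ],
)

```text
t: 5.4
tool_pos: [0.5554, 0.0971, 0.0807]
tool_rot: [0.002, 3.139, -0.001]
contact_force: [-0.9, -0.1, 0.0]
opening: 0.0001
grip_force: 0.0
```

servo_tool(
  increments=[
    [[0,0,0,0,0],[0,0,0,0.3,0],[0,0,0,0.6,0],[0,0,0,0.9,0],[0,0,0,0.9,0]],
  ],
)

```text
t: 5.9
tool_pos: [0.5525, 0.0977, 0.0737]
tool_rot: [-0.0, -3.14, 0.001]
contact_force: [-6.9, -1.2, 14.2]
opening: 0.0
grip_force: 6.8
```

servo_tool(
  increments=[
    [[0,0,0,0,0]],
  ],
)

```text
t: 6.0
tool_pos: [0.5524, 0.0977, 0.0736]
tool_rot: [0.0, -3.14, 0.001]
contact_force: [-7.0, -1.1, 13.1]
opening: -0.0
grip_force: 6.7
```

D sticks. C next.

servo_tool(
  increments=[
    [[0,0,0,-2.4,0],[0,0,5.0,-2.4,0],[0,0,9.8,-2.4,0],[0,0,10.9,-1.6,0],[0,0,10.9,-0.9,0]],
  ],
)

```text
t: 6.5
tool_pos: [0.5522, 0.2081, 0.0799]
tool_rot: [-0.004, 3.142, -0.0]
contact_force: [0.3, 0.4, -0.4]
opening: -0.0
grip_force: 0.0
```

servo_tool(
  increments=[
    [[0,0,0,0,0],[0,0,0,0.3,0],[0,0,0,0.6,0],[0,0,0,0.9,0],[0,0,0,0.9,0]],
  ],
)

```text
t: 7.0
tool_pos: [0.5528, 0.2058, 0.071]
tool_rot: [-0.002, -3.141, 0.001]
contact_force: [-0.5, -0.6, -0.7]
opening: -0.0003
grip_force: 0.0
```

servo_tool(
  increments=[
    [[0,0,0,0,0]],
  ],
)

```text
t: 7.1
tool_pos: [0.5531, 0.2063, 0.0712]
tool_rot: [0.002, 3.141, 0.0]
contact_force: [-1.2, -0.8, -0.4]
opening: 0.0003
grip_force: 0.0
```

```bash
python3 - <<'E'
from h import *
o,d=snap("wrist","w2"); print(o["tool_pos"])
E
```

```text
[0.55310385 0.20633468 0.07121996]
```

View pics/w2.png

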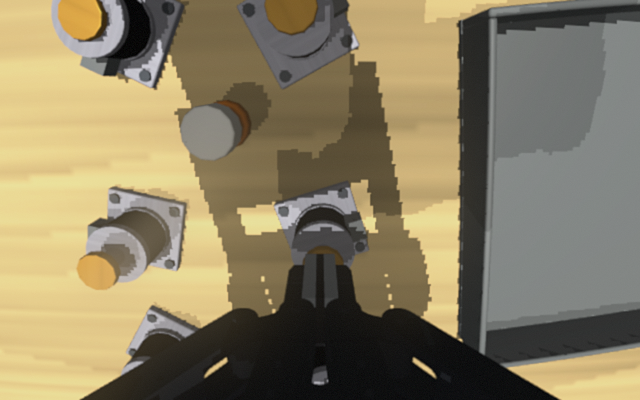

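C is still under the tips, with its cap edge at (322,255). The friction reading is just small, so I'll push on home.

servo_tool(
  increments=[
    [[0,0,0,0.3,0],[0,0,0,0.6,0],[0,0,0,0.8,0],[0,0,0,1.0,0],[0,0,0,1.1,0]],
  ],
)

```text
t: 7.65
tool_pos: [0.5535, 0.2067, 0.061]
tool_rot: [0.001, 3.141, -0.0]
contact_force: [-2.5, -2.2, 9.2]
opening: -0.0002
grip_force: 4.3
```

servo_tool(
  increments=[
    [[0,0,0,0.1,0],[0,0,0,0.15,0],[0,0,0,0.15,0]],
  ],
)

```text
t: 7.95
tool_pos: [0.5536, 0.2068, 0.061]
tool_rot: [0.001, 3.141, -0.0]
contact_force: [-3.7, -2.4, 12.2]
opening: -0.0
grip_force: 6.0
```

C is free and home. A next.

servo_tool(
  increments=[
    [[0,0,0,-3.7,0],[0,-4.8,0.3,-3.7,0],[0,-9.4,0.3,-3.7,0],[0,-9.4,0.3,-2.1,0],[0,-9.4,0.3,-2.1,0]],
  ],
)

```text
t: 8.45
tool_pos: [0.6464, 0.2092, 0.0771]
tool_rot: [-0.002, -3.139, 0.001]
contact_force: [-0.1, 1.1, 0.1]
opening: 0.0
grip_force: 0.0
```

servo_tool(
  increments=[
    [[0,0,0,0.2,0],[0,0,0,0.5,0],[0,0,0,0.8,0],[0,0,0,0.9,0],[0,0,0,0.9,0]],
  ],
)

```text
t: 8.95
tool_pos: [0.6462, 0.21, 0.0741]
tool_rot: [0.0, -3.14, 0.0]
contact_force: [-6.2, -1.2, 13.1]
opening: 0.0004
grip_force: 6.7
```

servo_tool(
  increments=[
    [[0,0,0,0.05,0],[0,0,0,0.05,0]],
  ],
)

```text
t: 9.15
tool_pos: [0.6463, 0.2101, 0.0741]
tool_rot: [0.0, -3.141, 0.0]
contact_force: [-8.4, -1.6, 15.3]
opening: 0.0004
grip_force: 7.6
```

A sticks. B next.

servo_tool(
  increments=[
    [[0,0,0,-2.4,0],[0,0.5,-5.0,-2.4,0],[0,0.5,-9.8,-2.4,0],[0,0.5,-11.1,-1.6,0],[0,0.5,-11.1,-0.9,0]],
  ],
)

```text
t: 9.65
tool_pos: [0.6413, 0.0971, 0.0791]
tool_rot: [-0.005, -3.141, -0.0]
contact_force: [-0.4, 0.7, 0.1]
opening: 0.0001
grip_force: 0.0
```

servo_tool(
  increments=[
    [[0,0,0,0,0],[0,0,0,0.3,0],[0,0,0,0.6,0],[0,0,0,0.9,0],[0,0,0,0.9,0]],
  ],
)

```text
t: 10.15
tool_pos: [0.6417, 0.0996, 0.07]
tool_rot: [0.001, -3.141, -0.001]
contact_force: [0.6, -0.4, -1.0]
opening: 0.0001
grip_force: 0.0
```

servo_tool(
  increments=[
    [[0,0,0,0,0]],
  ],
)

```text
t: 10.25
tool_pos: [0.642, 0.0991, 0.0701]
tool_rot: [-0.0, 3.141, -0.0]
contact_force: [0.5, 0.2, -0.8]
opening: 0.0001
grip_force: 0.0
```

servo_tool(
  increments=[
    [[0,0,0,0.3,0],[0,0,0,0.5,0],[0,0,0,0.7,0],[0,0,0,0.9,0],[0,0,0,1.0,0]],
  ],
)

```text
t: 10.75
tool_pos: [0.6423, 0.0989, 0.061]
tool_rot: [0.001, 3.141, 0.001]
contact_force: [-2.0, 2.2, 8.2]
opening: -0.0
grip_force: 4.0
```

servo_tool(
  increments=[
    [[0,0,0,0.1,0],[0,0,0,0.15,0],[0,0,0,0.15,0]],
  ],
)

```text
t: 11.05
tool_pos: [0.6425, 0.0989, 0.061]
tool_rot: [0.001, 3.141, 0.0]
contact_force: [-4.3, 2.0, 10.2]
opening: 0.0
grip_force: 5.5
```

B, C and F are free; A, D and E stick. Now I'll grasp B.

servo_tool(
  increments=[
    [[0,0,0,-2,0],[6,0,0,-2,0],[6,0,0,-2,0],[6,0,0,-2,0],[6,0,0,-2,0]],
  ],
  newtons=50,
)

```text
t: 11.55
tool_pos: [0.6411, 0.0985, 0.0776]
tool_rot: [-0.001, -3.14, 0.0]
contact_force: [-0.5, 0.7, 0.1]
opening: 0.0578
grip_force: 0.0
```

servo_tool(
  increments=[
    [[6,0,0,0,0],[6,0,0,2.5,0],[6,0,0,5.0,0],[6,0,0,5.0,0]],
  ],
)

```text
t: 11.95
tool_pos: [0.6384, 0.0985, 0.0243]
tool_rot: [-0.001, -3.133, 0.001]
contact_force: [-1.0, -0.5, -0.2]
opening: 0.0598
grip_force: 0.0
```

servo_tool(
  increments=[
    [[1.5,0,0,0,0],[1.5,0,0,0,0],[1.5,0,0,0,0],[1.5,0,0,0,0],[1.5,0,0,0,0]],
  ],
)

```text
t: 12.45
tool_pos: [0.6431, 0.0987, 0.0307]
tool_rot: [0.001, 3.139, 0.0]
contact_force: [-1.0, -0.1, 5.2]
opening: 0.0305
grip_force: 50.1
```

Gripped. Lift, then carry to the right end of the carrier.

servo_tool(
  increments=[
    [[1.5,0,0,-4.0,0],[1.5,0,0,-8.5,0],[1.5,0.5,-4.5,-9,0],[1.5,1.0,-9.4,-9,0],[1.5,1.5,-14.3,-9,0]],
  ],
)

```text
t: 12.95
tool_pos: [0.6264, -0.0454, 0.1194]
tool_rot: [-0.002, 3.141, -0.0]
contact_force: [0.6, 0.1, -1.6]
opening: 0.0303
grip_force: 50.1
```

servo_tool(
  increments=[
    [[1.5,0.5,-4.8,0,0],[1.5,1.0,-9.6,0,0],[1.5,1.5,-14.4,0,0],[1.5,2.0,-19.2,0,0],[1.5,2.5,-24.0,0,0]],
  ],
)

```text
t: 13.45
tool_pos: [0.6007, -0.2859, 0.1183]
tool_rot: [-0.001, -3.141, -0.001]
contact_force: [0.1, 0.1, -1.2]
opening: 0.0302
grip_force: 50.1
```

servo_tool(
  increments=[
    [[1.5,0,-0.4,0,0],[1.5,0,-0.4,0,0],[1.5,0,-0.4,0,0]],
  ],
)

```text
t: 13.75
tool_pos: [0.6014, -0.2873, 0.1183]
tool_rot: [-0.0, -3.141, -0.002]
contact_force: [0.4, 0.4, -1.2]
opening: 0.0306
grip_force: 50.4
```

servo_tool(
  increments=[
    [[1.5,0,0,4,0],[1.5,0,0,7,0],[1.5,0,0,7.6,0],[1.5,0,0,7.9,0],[1.5,0,0,7.9,0]],
  ],
)

```text
t: 14.25
tool_pos: [0.6024, -0.2876, 0.0407]
tool_rot: [-0.001, 3.141, -0.001]
contact_force: [0.3, 1.3, -2.0]
opening: 0.0306
grip_force: 50.2
```

servo_tool(
  increments=[
    [[1.5,0,0,0.1,0],[6,0,0,0,0],[6,0,0,0,0],[6,0,0,0,0],[6,0,0,0,0]],
  ],
)

```text
t: 14.75
tool_pos: [0.602, -0.2886, 0.0406]
tool_rot: [0.001, 3.141, -0.001]
contact_force: [-0.3, -0.5, 0.3]
opening: 0.06
grip_force: 0.0
```

servo_tool(
  increments=[
    [[6,0,0,-4,0],[6,0,0,-8,0],[6,0,0,-8,0]],
  ],
)

```text
t: 15.05
tool_pos: [0.6055, -0.2907, 0.1281]
tool_rot: [0.001, 3.13, -0.011]
contact_force: [1.5, -0.6, 0.7]
opening: 0.0598
grip_force: 0.0
```

```bash
python3 - <<'E'
from h import *
o,d=snap("wrist","w3"); print(o["tool_pos"])
o,d=snap("top","top1"); a=cv2.resize(cv2.imread("pics/top1.png")[150:275,165:465],(800,333)); b=cv2.resize(cv2.imread("pics/w3.png"),(416,260))
b=cv2.copyMakeBorder(b,0,0,0,384,cv2.BORDER_CONSTANT); cv2.imwrite("pics/m1.png",np.vstack([a,b]))
E
```

```text
[ 0.60550648 -0.29071774  0.12809001]
```

View pics/m1.png

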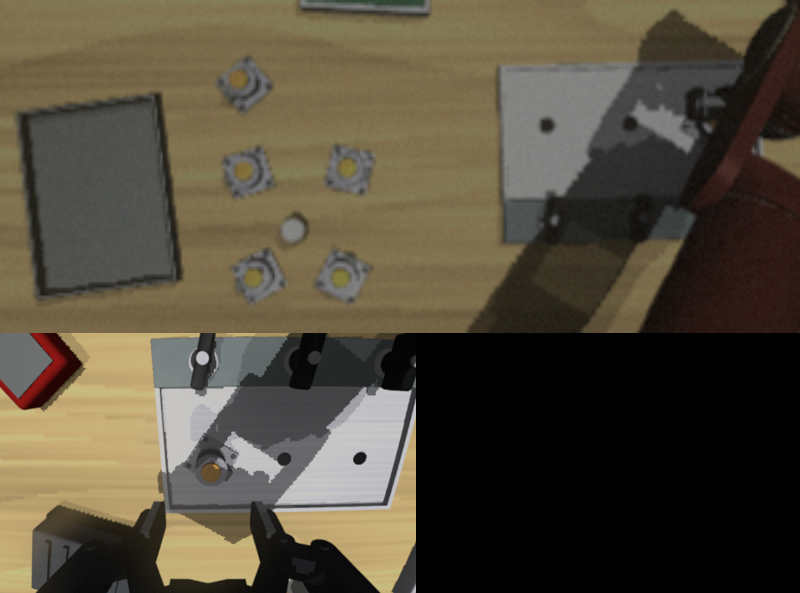

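B stands upright on the carrier near its right dot, at wrist (210,460). The other five are where they were. F next.

servo_tool(
  increments=[
    [[6,1.6,4.2,0,0],[6,3.4,8.8,0,0],[6,5.2,13.4,0,0],[6,7.0,18.0,0,0],[6,8.8,21.8,0,0]],
  ],
)

```text
t: 15.65
tool_pos: [0.5114, -0.0679, 0.1177]
tool_rot: [-0.0, -3.138, -0.002]
contact_force: [0.2, -0.0, 0.3]
opening: 0.06
grip_force: 0.0
```

servo_tool(
  increments=[
    [[6,1.8,4.4,0,0],[6,3.6,8.8,0,0],[6,5.4,13.2,0,0],[6,7.5,17.7,0,0],[6,7.5,17.7,2,0]],
  ],
)

```text
t: 16.15
tool_pos: [0.4373, 0.111, 0.1003]
tool_rot: [-0.009, 3.14, 0.003]
contact_force: [-0.4, -1.3, -0.5]
opening: 0.0599
grip_force: 0.0
```

servo_tool(
  increments=[
    [[6,0,0,2,0],[6,0,0,2,0]],
  ],
)

```text
t: 16.35
tool_pos: [0.435, 0.107, 0.0756]
tool_rot: [0.001, -3.132, 0.001]
contact_force: [-0.2, -0.2, 0.2]
opening: 0.0604
grip_force: 0.0
```

servo_tool(
  increments=[
    [[6,0,0,0,0],[6,0,0,2,0],[6,0,0,4.2,0],[6,0,0,4.6,0],[6,0,0,4.6,0]],
  ],
)

```text
t: 16.85
tool_pos: [0.4388, 0.1064, 0.034]
tool_rot: [-0.002, -3.14, 0.0]
contact_force: [-0.7, -0.5, 0.4]
opening: 0.06
grip_force: 0.0
```

servo_tool(
  increments=[
    [[1.5,0,0,0,0],[1.5,0,0,0,0],[1.5,0,0,0,0],[1.5,0,0,0,0],[1.5,0,0,0,0]],
  ],
)

```text
t: 17.35
tool_pos: [0.4403, 0.1067, 0.0357]
tool_rot: [0.001, 3.139, -0.0]
contact_force: [-0.9, -1.3, 6.9]
opening: 0.0302
grip_force: 49.8
```

servo_tool(
  increments=[
    [[1.5,0,0,-4.0,0],[1.5,0,0,-8.5,0],[1.5,-2.0,-3.9,-9,0],[1.5,-4.2,-8.2,-9,0],[1.5,-6.4,-12.5,-9,0]],
  ],
)

```text
t: 17.85
tool_pos: [0.5034, -0.0194, 0.1247]
tool_rot: [-0.001, 3.14, -0.0]
contact_force: [0.4, 1.0, -2.0]
opening: 0.0302
grip_force: 50.5
```

servo_tool(
  increments=[
    [[1.5,-2.2,-4.2,0,0],[1.5,-4.4,-8.4,0,0],[1.5,-6.6,-12.6,0,0],[1.5,-8.8,-16.8,0,0],[1.5,-9.8,-18.7,0,0]],
  ],
)

```text
t: 18.35
tool_pos: [0.6016, -0.2089, 0.1236]
tool_rot: [0.005, 3.141, -0.001]
contact_force: [-0.5, 1.0, -1.8]
opening: 0.0302
grip_force: 50.5
```

servo_tool(
  increments=[
    [[1.5,0,0,0,0],[1.5,0,0,0,0],[1.5,0,0,0,0]],
  ],
)

```text
t: 18.65
tool_pos: [0.6, -0.2041, 0.1233]
tool_rot: [0.0, -3.14, -0.002]
contact_force: [0.2, 0.2, -2.6]
opening: 0.03
grip_force: 50.5
```

servo_tool(
  increments=[
    [[1.5,0,0,4,0],[1.5,0,0,7,0],[1.5,0,0,7.6,0],[1.5,0,0,7.9,0],[1.5,0,0,7.9,0]],
  ],
)

```text
t: 19.15
tool_pos: [0.6011, -0.2048, 0.0458]
tool_rot: [-0.001, 3.141, -0.001]
contact_force: [-0.3, -0.5, -1.7]
opening: 0.0301
grip_force: 50.4
```

servo_tool(
  increments=[
    [[1.5,0,0,0.1,0],[6,0,0,0.1,0],[6,0,0,0.1,0],[6,0,0,0.1,0],[6,0,0,0.1,0]],
  ],
)

```text
t: 19.65
tool_pos: [0.6011, -0.2055, 0.0446]
tool_rot: [0.001, 3.141, -0.001]
contact_force: [0.5, 0.4, -0.2]
opening: 0.0598
grip_force: 0.0
```

servo_tool(
  increments=[
    [[6,0,0,-4,0],[6,0,0,-8,0],[6,0,0,-8,0]],
  ],
)

```text
t: 19.95
tool_pos: [0.6048, -0.2072, 0.1318]
tool_rot: [0.001, 3.13, -0.009]
contact_force: [0.9, -0.4, 1.6]
opening: 0.06
grip_force: 0.0
```

F is down. C next.

servo_tool(
  increments=[
    [[6,0.5,4.6,0,0],[6,1.1,9.4,0,0],[6,1.7,14.2,0,0],[6,2.3,19.0,0,0],[6,2.8,23.8,0,0]],
  ],
)

```text
t: 20.45
tool_pos: [0.5722, 0.0344, 0.1237]
tool_rot: [0.002, 3.142, 0.0]
contact_force: [0.3, 0.7, 0.7]
opening: 0.0601
grip_force: 0.0
```

servo_tool(
  increments=[
    [[6,0.6,4.6,0,0],[6,1.2,9.4,0,0],[6,1.7,14.2,0,0],[6,2.0,17.4,0,0],[6,2.0,17.4,2,0]],
  ],
)

```text
t: 20.95
tool_pos: [0.5544, 0.2111, 0.1069]
tool_rot: [-0.007, 3.135, 0.004]
contact_force: [-0.2, -0.7, -0.3]
opening: 0.0602
grip_force: 0.0
```

servo_tool(
  increments=[
    [[6,0,0,2,0],[6,0,0,2,0]],
  ],
)

```text
t: 21.15
tool_pos: [0.5503, 0.2065, 0.0803]
tool_rot: [0.0, -3.135, 0.003]
contact_force: [-0.6, 0.6, -0.2]
opening: 0.0601
grip_force: 0.0
```

```bash
python3 - <<'E'
from h import *
o,d=snap("wrist","w4"); print(o["tool_pos"]); print(proj(o,d,[[.553,.2065,.042],[.553,.2065,.006]]))
E
```

```text
[0.55027192 0.20649192 0.08032118]
[[320.05569443 257.08573302]
 [320.0702798  229.87450004]]
```

View pics/w4.png

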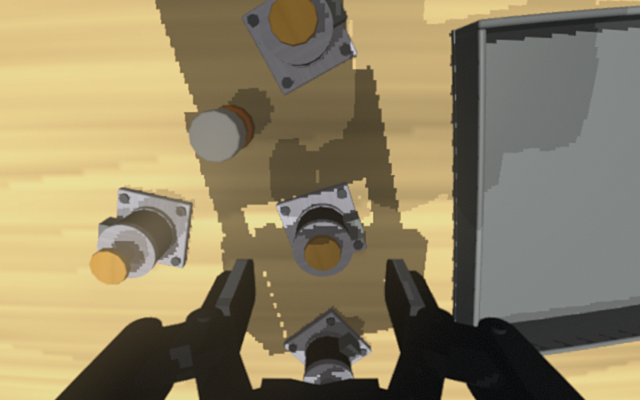

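C's cap at (322,254) is where predicted, (320,257), and sits centred between the fingers. Grasp it.

servo_tool(
  increments=[
    [[6,0,0,2,0],[6,0,0,4.2,0],[6,0,0,4.9,0],[6,0,0,4.9,0]],
  ],
)

```text
t: 21.6
tool_pos: [0.5526, 0.2063, 0.0346]
tool_rot: [-0.002, -3.14, 0.001]
contact_force: [-0.3, 0.2, 0.6]
opening: 0.06
grip_force: 0.0
```

servo_tool(
  increments=[
    [[1.5,0,0,0,0],[1.5,0,0,0,0],[1.5,0,0,0,0],[1.5,0,0,0,0],[1.5,0,0,0,0]],
  ],
)

```text
t: 22.1
tool_pos: [0.5544, 0.207, 0.037]
tool_rot: [0.001, 3.138, 0.001]
contact_force: [-0.5, -0.2, 6.1]
opening: 0.0301
grip_force: 50.0
```

servo_tool(
  increments=[
    [[1.5,0,0,-4.0,0],[1.5,0,0,-8.5,0],[1.5,-0.5,-4.5,-9,0],[1.5,-1.0,-9.3,-9,0],[1.5,-1.6,-14.1,-9,0]],
  ],
)

```text
t: 22.6
tool_pos: [0.5687, 0.0646, 0.1255]
tool_rot: [-0.002, 3.141, -0.0]
contact_force: [-0.0, -0.3, -1.8]
opening: 0.0301
grip_force: 50.1
```

servo_tool(
  increments=[
    [[1.5,-0.8,-4.8,0,0],[1.5,-1.6,-9.6,0,0],[1.5,-2.4,-14.4,0,0],[1.5,-3.1,-18.7,0,0],[1.5,-3.1,-18.7,0,0]],
  ],
)

```text
t: 23.1
tool_pos: [0.6, -0.1263, 0.125]
tool_rot: [0.01, 3.141, -0.003]
contact_force: [0.2, 1.1, -2.4]
opening: 0.0301
grip_force: 50.3
```

servo_tool(
  increments=[
    [[1.5,0,0,0,0],[1.5,0,0,4,0],[1.5,0,0,7,0],[1.5,0,0,7.9,0],[1.5,0,0,7.9,0]],
  ],
)

```text
t: 23.6
tool_pos: [0.5988, -0.1194, 0.0453]
tool_rot: [0.002, -3.139, -0.002]
contact_force: [0.8, 0.1, -1.6]
opening: 0.0301
grip_force: 52.3
```

servo_tool(
  increments=[
    [[1.5,0,0,0,0]],
  ],
)

```text
t: 23.7
tool_pos: [0.5999, -0.1201, 0.0463]
tool_rot: [-0.002, 3.141, 0.0]
contact_force: [1.4, -0.0, -1.1]
opening: 0.0304
grip_force: 52.3
```

servo_tool(
  increments=[
    [[1.5,0,0,0.1,0],[6,0,0,0.1,0],[6,0,0,0.1,0],[6,0,0,0.1,0],[6,0,0,0.1,0]],
  ],
)

```text
t: 24.2
tool_pos: [0.6, -0.1215, 0.0453]
tool_rot: [0.001, 3.141, -0.0]
contact_force: [-0.4, -0.2, 0.6]
opening: 0.06
grip_force: 0.0
```

servo_tool(
  increments=[
    [[6,0,0,-4,0],[6,0,0,-8,0],[6,0,0,-8,0]],
  ],
)

```text
t: 24.5
tool_pos: [0.604, -0.1228, 0.1326]
tool_rot: [0.001, 3.129, -0.006]
contact_force: [1.4, 0.6, 1.2]
opening: 0.0601
grip_force: 0.0
```

```bash
python3 - <<'E'
from h import *
o,d=snap("wrist","w5"); print(o["tool_pos"])
o,d=snap("top","top2"); a=cv2.resize(cv2.imread("pics/top2.png")[150:275,165:465],(800,333)); b=cv2.resize(cv2.imread("pics/w5.png"),(416,260))
b=cv2.copyMakeBorder(b,0,0,0,384,cv2.BORDER_CONSTANT); cv2.imwrite("pics/m2.png",np.vstack([a,b]))
E
```

```text
[ 0.60402063 -0.12278424  0.13261267]
```

View pics/m2.png

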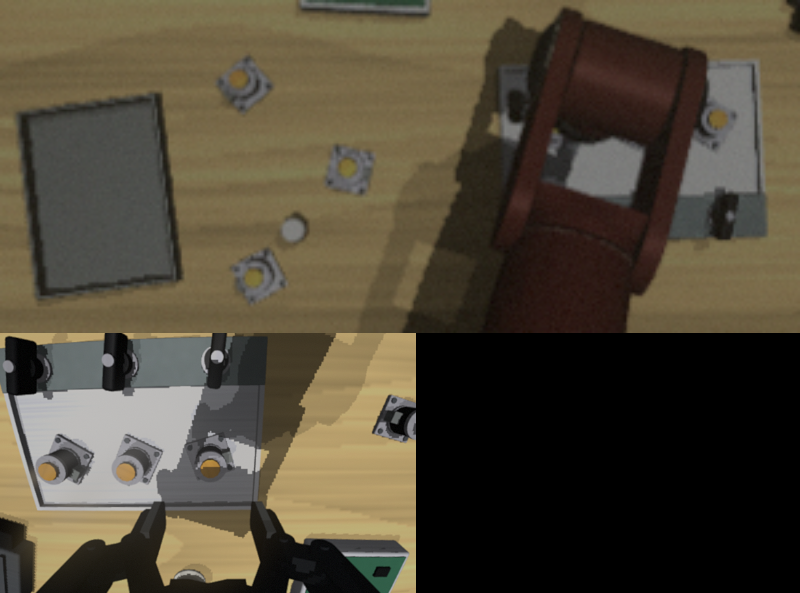

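All three free ones stand upright on the carrier, with caps at wrist (48,470), (127,470) and (210,466). A, D and E are unmoved. D next, to scrap.

servo_tool(
  increments=[
    [[6,1.0,4.6,0,0],[6,2.0,9.3,0,0],[6,3.0,14.0,0,0],[6,4.0,18.7,0,0],[6,4.7,21.9,0,0]],
  ],
)

```text
t: 25.1
tool_pos: [0.5506, 0.1001, 0.1227]
tool_rot: [0.001, -3.138, -0.001]
contact_force: [-0.0, 0.6, -0.4]
opening: 0.0598
grip_force: 0.0
```

servo_tool(
  increments=[
    [[6,0,0,0,0],[6,0,0,4.5,0],[6,0,0,8,0],[6,0,0,9.0,0],[6,0,0,9.0,0]],
  ],
)

```text
t: 25.6
tool_pos: [0.5507, 0.0969, 0.0321]
tool_rot: [-0.002, -3.136, 0.001]
contact_force: [-0.2, -0.7, 0.3]
opening: 0.06
grip_force: 0.0
```

servo_tool(
  increments=[
    [[1.5,0,0,0,0],[1.5,0,0,0,0],[1.5,0,0,0,0],[1.5,0,0,0,0],[1.5,0,0,0,0]],
  ],
)

```text
t: 26.1
tool_pos: [0.5549, 0.0976, 0.0375]
tool_rot: [0.001, 3.137, -0.0]
contact_force: [-0.7, 0.4, 6.1]
opening: 0.0299
grip_force: 50.3
```

servo_tool(
  increments=[
    [[1.5,0,0,-4.0,0],[1.5,0,0,-8.5,0],[1.5,0.5,4.5,-9,0],[1.5,1.0,9.3,-9,0],[1.5,1.5,14.1,-9,0]],
  ],
)

```text
t: 26.6
tool_pos: [0.5379, 0.24, 0.1259]
tool_rot: [0.003, 3.14, 0.001]
contact_force: [-0.3, 0.1, -2.2]
opening: 0.0301
grip_force: 50.4
```

servo_tool(
  increments=[
    [[1.5,0.5,4.8,0,0],[1.5,0.8,9.6,0,0],[1.5,0.8,9.8,0,0],[1.5,0.8,9.8,0,0],[1.5,0.8,9.8,4,0]],
  ],
)

```text
t: 27.1
tool_pos: [0.5346, 0.3383, 0.0914]
tool_rot: [0.001, 3.129, 0.008]
contact_force: [2.0, 0.3, -1.5]
opening: 0.0303
grip_force: 50.5
```

servo_tool(
  increments=[
    [[1.5,0,0,2,0],[1.5,0,0,4,0],[1.5,0,0,4.3,0],[1.5,0,0,4.3,0]],
  ],
)

```text
t: 27.5
tool_pos: [0.5299, 0.3353, 0.0416]
tool_rot: [-0.003, -3.14, 0.001]
contact_force: [0.8, 0.2, -1.2]
opening: 0.03
grip_force: 54.1
```

servo_tool(
  increments=[
    [[1.5,0,0,0,0],[5,0,0,0,0],[5,0,0,0,0],[5,0,0,0,0],[5,0,0,0,0]],
  ],
)

```text
t: 28.0
tool_pos: [0.5303, 0.3369, 0.0426]
tool_rot: [0.001, 3.141, 0.001]
contact_force: [0.1, -0.9, -0.7]
opening: 0.0501
grip_force: 0.0
```

servo_tool(
  increments=[
    [[5,0,0,-4.5,0],[6,0,0,-8.3,0],[6,2.5,-4,-8.3,0],[6,5,-8,-8.3,0],[6,7.5,-12,-8.3,0]],
  ],
)

```text
t: 28.5
tool_pos: [0.4543, 0.2159, 0.1256]
tool_rot: [-0.001, 3.14, 0.0]
contact_force: [0.6, -0.4, 0.4]
opening: 0.06
grip_force: 0.0
```

servo_tool(
  increments=[
    [[6,1.5,-2.2,0,0],[6,1.5,-2.2,0,0],[6,1.5,-2.2,4,0],[6,1.5,-2.2,4.5,0]],
  ],
)

```text
t: 28.9
tool_pos: [0.4375, 0.1943, 0.0767]
tool_rot: [-0.001, -3.135, 0.002]
contact_force: [0.2, -0.5, -1.2]
opening: 0.0601
grip_force: 0.0
```

servo_tool(
  increments=[
    [[6,0,0,1,0],[6,0,0,3.5,0],[6,0,0,4.5,0],[6,0,0,4.5,0]],
  ],
)

```text
t: 29.3
tool_pos: [0.439, 0.1948, 0.0338]
tool_rot: [-0.0, -3.138, 0.001]
contact_force: [0.2, -0.3, -0.6]
opening: 0.0599
grip_force: 0.0
```

servo_tool(
  increments=[
    [[1.5,0,0,0,0],[1.5,0,0,0,0],[1.5,0,0,0,0],[1.5,0,0,0,0],[1.5,0,0,0,0]],
  ],
)

```text
t: 29.8
tool_pos: [0.4413, 0.1952, 0.0366]
tool_rot: [0.001, 3.139, 0.002]
contact_force: [-0.1, 1.1, 5.9]
opening: 0.0303
grip_force: 49.9
```

servo_tool(
  increments=[
    [[1.5,0,0,-4.0,0],[1.5,0,0,-8.5,0],[1.5,-0.8,4.5,-9,0],[1.5,-1.6,9.2,-9,0],[1.5,-2.4,13.8,-9,0]],
  ],
)

```text
t: 30.3
tool_pos: [0.4643, 0.3341, 0.1257]
tool_rot: [0.002, 3.14, 0.001]
contact_force: [-0.7, -0.2, -0.9]
opening: 0.0302
grip_force: 50.4
```

servo_tool(
  increments=[
    [[1.5,-0.7,4.1,0,0],[1.5,-0.7,4.1,0,0],[1.5,-0.7,4.1,4,0],[1.5,-0.7,4.1,7.5,0],[1.5,-0.7,4.1,8.3,0]],
  ],
)

```text
t: 30.8
tool_pos: [0.4679, 0.3718, 0.039]
tool_rot: [-0.001, -3.133, 0.008]
contact_force: [-14.1, -6.3, 28.7]
opening: 0.0303
grip_force: 56.1
```

servo_tool(
  increments=[
    [[1.5,0,0,0,0],[5,0,0,0,0],[5,0,0,0,0],[5,0,0,0,0],[5,0,0,0,0]],
  ],
)

```text
t: 31.3
tool_pos: [0.4714, 0.3738, 0.0427]
tool_rot: [0.001, 3.141, 0.001]
contact_force: [0.4, -0.3, -0.4]
opening: 0.05
grip_force: 0.0
```

servo_tool(
  increments=[
    [[5,0,0,-4.5,0],[6,0,0,-8.3,0],[6,-3.5,-3.3,-8.3,0],[6,-7.0,-6.6,-8.3,0],[6,-10.5,-9.9,-8.3,0]],
  ],
)

```text
t: 31.8
tool_pos: [0.5772, 0.2739, 0.1262]
tool_rot: [-0.001, 3.14, 0.001]
contact_force: [0.4, 0.8, -0.2]
opening: 0.0603
grip_force: 0.0
```

servo_tool(
  increments=[
    [[6,-3.5,-3.2,0,0],[6,-7.0,-6.5,0,0],[6,-7.0,-6.5,2,0],[6,-7.0,-6.5,4.5,0],[6,-7.0,-6.5,4.5,0]],
  ],
)

```text
t: 32.3
tool_pos: [0.6434, 0.2085, 0.0756]
tool_rot: [-0.002, -3.134, 0.002]
contact_force: [-1.1, 0.3, -0.2]
opening: 0.0598
grip_force: 0.0
```

```bash
python3 - <<'E'
from h import *
o,d=snap("wrist","w6"); print(o["tool_pos"]); print(proj(o,d,[[.6465,.2102,.055]]))
E
```

```text
[0.64339616 0.20845146 0.0756283 ]
[[323.650608   275.20267427]]
```

View pics/w6.png

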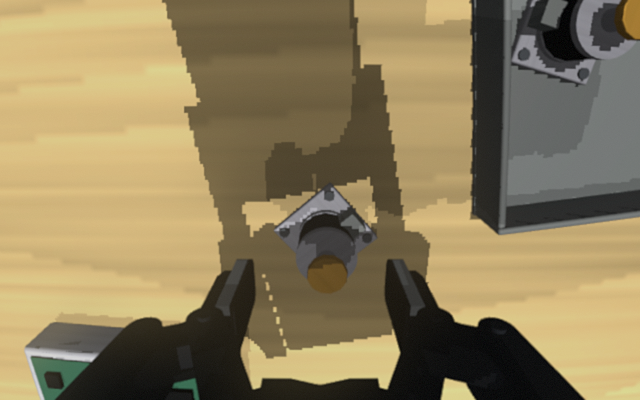

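A's cap at (327,273) is as predicted, between the fingers, and the control unit is clear. Grasp A.

servo_tool(
  increments=[
    [[6,0,0.1,1,0],[6,0,0.1,3.5,0],[6,0,0.1,4.5,0],[6,0,0.1,4.5,0]],
  ],
)

```text
t: 32.75
tool_pos: [0.6446, 0.2108, 0.0335]
tool_rot: [0.0, -3.139, 0.001]
contact_force: [0.4, -0.2, 0.3]
opening: 0.06
grip_force: 0.0
```

servo_tool(
  increments=[
    [[1.5,0,0,0,0],[1.5,0,0,0,0],[1.5,0,0,0,0],[1.5,0,0,0,0],[1.5,0,0,0,0]],
  ],
)

```text
t: 33.25
tool_pos: [0.6472, 0.211, 0.0369]
tool_rot: [0.001, 3.139, 0.001]
contact_force: [0.1, -0.4, 6.0]
opening: 0.0301
grip_force: 50.2
```

servo_tool(
  increments=[
    [[1.5,0,0,-4.0,0],[1.5,0,0,-8.5,0],[1.5,1.6,4.3,-9,0],[1.5,3.2,8.7,-9,0],[1.5,4.8,13.0,-9,0]],
  ],
)

```text
t: 33.75
tool_pos: [0.5974, 0.3416, 0.1252]
tool_rot: [0.003, 3.141, 0.0]
contact_force: [0.8, 1.3, -1.9]
opening: 0.0299
grip_force: 50.0
```

servo_tool(
  increments=[
    [[1.5,1.8,4.5,0,0],[1.5,1.8,4.5,0,0],[1.5,1.8,4.5,4,0],[1.5,1.8,4.5,7.2,0],[1.5,1.8,4.5,8.1,0]],
  ],
)

```text
t: 34.25
tool_pos: [0.5769, 0.3837, 0.0401]
tool_rot: [-0.001, -3.133, 0.007]
contact_force: [-15.3, -8.2, 28.0]
opening: 0.0301
grip_force: 54.5
```

servo_tool(
  increments=[
    [[1.5,0,0,0,0],[5,0,0,0,0],[5,0,0,0,0],[5,0,0,0,0],[5,0,0,0,0]],
  ],
)

```text
t: 34.75
tool_pos: [0.5806, 0.3858, 0.0449]
tool_rot: [0.001, 3.14, 0.001]
contact_force: [1.0, 0.2, -0.4]
opening: 0.0496
grip_force: 0.0
```

servo_tool(
  increments=[
    [[5,0,0,-4.5,0],[5,0,0,-9,0],[5,0,0,-12,0],[5,0,0,-12,0]],
  ],
)

```text
t: 35.15
tool_pos: [0.5834, 0.3874, 0.1722]
tool_rot: [0.001, 3.13, 0.009]
contact_force: [0.2, -0.1, 1.4]
opening: 0.0498
grip_force: 0.0
```

```bash
python3 - <<'E'
from h import *
o,d=snap("wrist","w7"); print(o["tool_pos"])
o,d=snap("top","top3"); a=cv2.resize(cv2.imread("pics/top3.png")[150:275,165:465],(800,333)); b=cv2.resize(cv2.imread("pics/w7.png"),(416,260))
b=cv2.copyMakeBorder(b,0,0,0,384,cv2.BORDER_CONSTANT); cv2.imwrite("pics/m3.png",np.vstack([a,b]))
E
```

```text
[0.58337402 0.38743107 0.17217518]
```

View pics/m3.png

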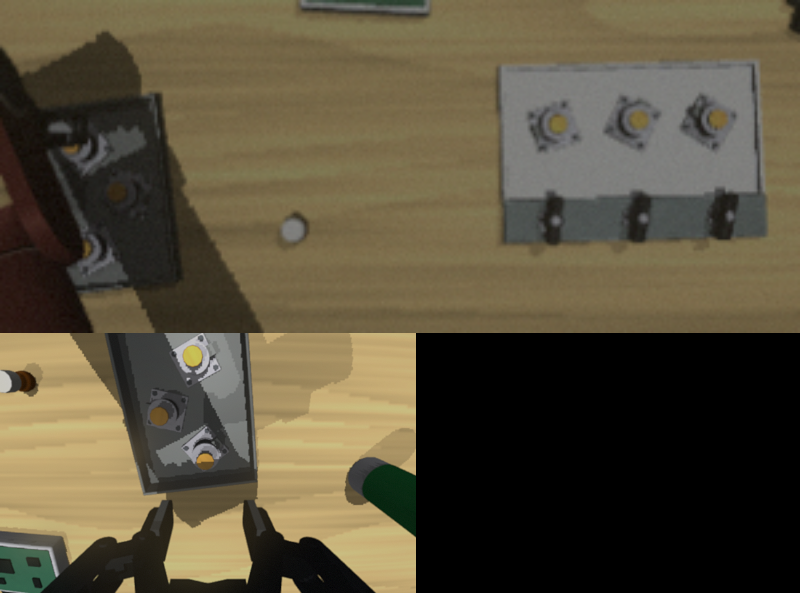

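The three sticking ones are inside the tray, and the three free ones stand on the carrier with caps at (558,125), (638,120) and (717,118). Now the middle knob.

servo_tool(
  increments=[
    [[3.5,0.6,-4.8,0,0],[3.5,1.2,-9.6,0,0],[3.5,1.8,-14.4,0,0],[3.5,2.4,-19.2,0,0],[3.5,3.0,-24.0,0,0]],
  ],
)

```text
t: 35.75
tool_pos: [0.5481, 0.1438, 0.1616]
tool_rot: [-0.0, -3.138, 0.001]
contact_force: [1.0, -0.4, 0.5]
opening: 0.0346
grip_force: 0.0
```

servo_tool(
  increments=[
    [[3.5,0.6,-4.8,0,0],[3.5,1.2,-9.6,0,0],[3.5,1.8,-14.4,0,0],[3.5,2.4,-19.2,0,0],[3.5,3.0,-24.0,0,0]],
  ],
)

```text
t: 36.25
tool_pos: [0.518, -0.0957, 0.1618]
tool_rot: [-0.001, -3.138, -0.002]
contact_force: [0.6, -0.6, 0.3]
opening: 0.0351
grip_force: 0.0
```

servo_tool(
  increments=[
    [[3.5,0.6,-4.8,0,0],[3.5,1.3,-9.6,0,0],[3.5,2.1,-11.2,0,0],[3.5,2.1,-11.2,2,0],[3.5,2.1,-11.2,5,0]],
  ],
)

```text
t: 36.75
tool_pos: [0.4988, -0.2075, 0.1136]
tool_rot: [0.004, 3.14, -0.001]
contact_force: [-0.3, -1.3, -1.1]
opening: 0.0352
grip_force: 0.0
```

servo_tool(
  increments=[
    [[3.5,0,0,0,0],[3.5,0,0,0,0]],
  ],
)

```text
t: 36.95
tool_pos: [0.4975, -0.2055, 0.1122]
tool_rot: [-0.001, -3.138, -0.003]
contact_force: [1.1, 0.4, 0.6]
opening: 0.0352
grip_force: 0.0
```

```bash
python3 - <<'E'
from h import *
o,d=snap("wrist","w8"); print(o["tool_pos"],o["q"]); print(proj(o,d,[[.4976,-.1165,.056],[.499,-.2065,.056],[.5,-.2965,.056]]))
E
```

```text
[ 0.49749458 -0.2055242   0.11223857] [-5.30040778e-01 -2.33405707e-02  1.93033317e+00 -2.39364906e-05
  1.23880193e+00 -2.10032568e+00]
[[471.57831056 237.31617232]
 [318.00403669 240.21593051]
 [164.91287147 241.52786041]]
```

View pics/w8.png

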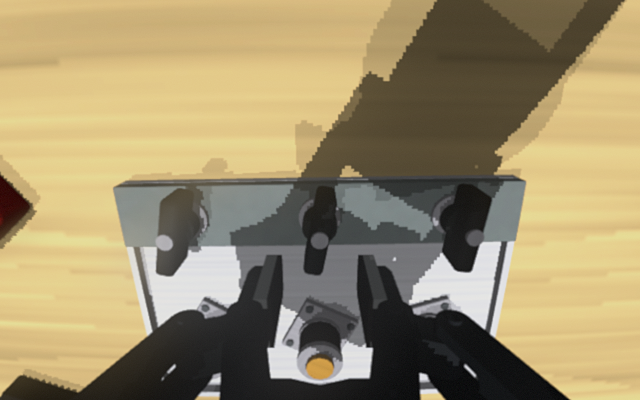

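The knob buttons at (319,240), (164,242) and (475,238) match the predictions. I'll compute the bar angles from their ends.

```bash
python3 - <<'E'
from h import *
im=cv2.imread("pics/w8.png")[170:290,140:500]
cv2.imwrite("pics/w8c.png",cv2.convertScaleAbs(cv2.resize(im,None,fx=2.2,fy=2.2,interpolation=cv2.INTER_CUBIC),alpha=1.8,beta=15))
E
```

```text
(no output)
```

View pics/w8c.png

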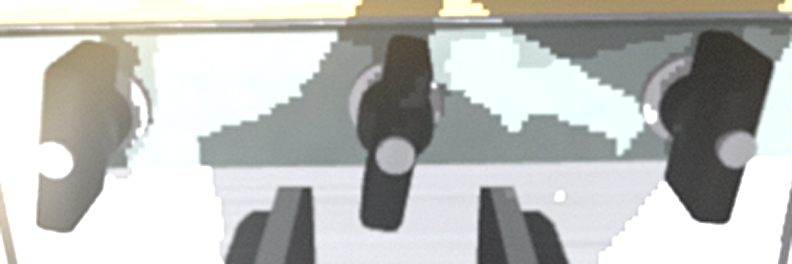

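```bash
python3 - <<'E'
from h import *
o,d=load("w8")
f=lambda p,z:pix(o,d,140+p[0]/2.2,170+p[1]/2.2,z)[:2]
for n,b,e in [("mid",(395,156),(382,228)),("left",(738,149),(712,220)),("right",(54,160),(52,230))]:
    for z in(.056,.058):
        B=f(b,z);E=f(e,.056);v=E-B; print(n,B,E,np.linalg.norm(v),np.degrees(np.arctan2(v[1],v[0])))
E
```

```text
mid [ 0.49944537 -0.2056063 ] [ 0.52120231 -0.20918339] 0.022049036542365976 -9.336554081999479
mid [ 0.49848442 -0.20560958] [ 0.52120231 -0.20918339] 0.022997272830788753 -8.940066788866126
left [ 0.49788488 -0.11412428] [ 0.51940909 -0.11812154] 0.021892234222230866 -10.520540857946454
left [ 0.49694115 -0.11513718] [ 0.51940909 -0.11812154] 0.022665278024639378 -7.566164090672004
right [ 0.5007812  -0.29684251] [ 0.52228838 -0.3008014 ] 0.02186850754177536 -10.429860243542308
right [ 0.4998055  -0.29583889] [ 0.52228838 -0.3008014 ] 0.02302403087345066 -12.446979491765637
```

The mid bar is 9° clockwise from world x. Align, descend and grip.

servo_tool(
  increments=[
    [[3.5,-0.1,0,0,8.5],[3.5,-0.1,0,3,9],[3.5,-0.1,0,5.5,9],[3.5,-0.1,0,6.5,9],[3.5,-0.1,0,6.5,9]],
  ],
  newtons=60,
)

```text
t: 37.5
tool_pos: [0.4993, -0.2058, 0.0484]
tool_rot: [-0.247, -3.13, -0.001]
contact_force: [-0.8, 0.2, -0.6]
opening: 0.0352
grip_force: 0.0
```

servo_tool(
  increments=[
    [[0.5,0,0,0,0],[0.5,0,0,0,0],[0.5,0,0,0,0],[0.5,0,0,0,0],[0.5,0,0,0,0]],
  ],
)

```text
t: 38.0
tool_pos: [0.5011, -0.2061, 0.0511]
tool_rot: [0.247, 3.129, 0.001]
contact_force: [0.2, 5.2, 6.4]
opening: 0.0109
grip_force: 59.8
```

servo_tool(
  increments=[
    [[0.5,0,0,0,8.5],[0.5,0,0,0,17],[0.5,0,0,0,25.5],[0.5,0,0,0,34],[0.5,0,0,0,42]],
  ],
)

```text
t: 38.5
tool_pos: [0.5003, -0.2074, 0.0511]
tool_rot: [1.36, 2.83, -0.003]
contact_force: [-3.4, -0.6, 6.3]
opening: 0.0107
grip_force: 59.8
```

servo_tool(
  increments=[
    [[0.5,0,0,0,8.5],[0.5,0,0,0,17],[0.5,0,0,0,25.5],[0.5,0,0,0,34],[0.5,0,0,0,42]],
  ],
)

```text
t: 39.0
tool_pos: [0.4989, -0.2078, 0.0511]
tool_rot: [-2.284, -2.157, 0.007]
contact_force: [-9.8, -0.7, 10.7]
opening: 0.0108
grip_force: 60.4
```

servo_tool(
  increments=[
    [[0.5,0,0,0,8.5],[0.5,0,0,0,17],[0.5,0,0,0,25.5],[0.5,0,0,0,33],[0.5,0,0,0,38]],
  ],
)

```text
t: 39.5
tool_pos: [0.4976, -0.2072, 0.051]
tool_rot: [-2.859, -1.297, 0.011]
contact_force: [-15.1, 0.5, 15.5]
opening: 0.0108
grip_force: 61.1
```

servo_tool(
  increments=[
    [[0.5,0,0,0,2],[0.5,0,0,0,4],[0.5,0,0,0,6],[0.5,0,0,0,6]],
  ],
)

```text
t: 39.9
tool_pos: [0.4975, -0.2071, 0.051]
tool_rot: [-2.921, -1.152, 0.012]
contact_force: [-16.2, 1.3, 15.9]
opening: 0.0108
grip_force: 61.2
```

```bash
python3 - <<'E'
from h import *
o=ctrl.get_obs(); R=cv2.Rodrigues(o["tool_rot"])[0]; print("clockwise of bar",(180-np.degrees(np.arctan2(R[1,0],R[0,0]))+.8),o["wrist_torque"],o["q"])
E
```

```text
clockwise of bar 137.76379820772812 [0.28089077 2.51892525 0.15221408] [-0.53029251  0.06621392  1.95551355 -0.00520707  1.12582397  0.29164924]
```

servo_tool(
  increments=[
    [[0.5,0,0,0,4],[0.5,0,0,0,8],[0.5,0,0,0,8],[0.5,0,0,0,8]],
  ],
)

```text
t: 40.3
tool_pos: [0.4975, -0.207, 0.0511]
tool_rot: [-2.992, -0.958, 0.014]
contact_force: [-14.8, 2.1, 16.2]
opening: 0.011
grip_force: 95.6
```

```bash
python3 - <<'E'
from h import *
o=ctrl.get_obs(); R=cv2.Rodrigues(o["tool_rot"])[0]; print("clockwise of bar",(180-np.degrees(np.arctan2(R[1,0],R[0,0]))+.8),o["wrist_torque"],o["contact_force"])
E
```

```text
clockwise of bar 145.30115512006367 [0.49259854 2.39997421 2.41389022] [-14.81128327   2.10022195  16.17342822]
```

The torque jumped to 2.4 N·m, so the middle knob is at its stop. Release, lift and turn back.

servo_tool(
  increments=[
    [[3.5,0,0,0,-3],[3.5,0,0,0,-3],[3.5,0,0,0,-3],[3.5,0,0,-4,-3],[3.5,0,0,-6.5,-10]],
  ],
)

```text
t: 40.8
tool_pos: [0.5001, -0.2066, 0.1155]
tool_rot: [2.901, 1.204, 0.001]
contact_force: [-0.0, -0.8, 0.7]
opening: 0.035
grip_force: 0.0
```

servo_tool(
  increments=[
    [[3.5,0,0,0,-8.5],[3.5,0,0,0,-17],[3.5,0,0,0,-25.5],[3.5,0,0,0,-34],[3.5,0,0,0,-42]],
  ],
)

```text
t: 41.3
tool_pos: [0.4999, -0.2066, 0.1142]
tool_rot: [2.274, 2.167, -0.0]
contact_force: [-0.2, -0.1, -0.5]
opening: 0.0351
grip_force: 0.0
```

servo_tool(
  increments=[
    [[3.5,0,0,0,-8.5],[3.5,0,0,0,-17],[3.5,0,0,0,-25.5],[3.5,0,0,0,-34],[3.5,0,0,0,-42]],
  ],
)

```text
t: 41.8
tool_pos: [0.4999, -0.2065, 0.1141]
tool_rot: [1.346, 2.838, -0.001]
contact_force: [-0.1, 0.0, 0.2]
opening: 0.0351
grip_force: 0.0
```

servo_tool(
  increments=[
    [[3.5,0,0,0,-8.5],[3.5,0,0,0,-17],[3.5,0,0,0,-25.5],[3.5,0,0,0,-34],[3.5,0,0,0,-41.5]],
  ],
)

```text
t: 42.3
tool_pos: [0.4999, -0.2065, 0.1142]
tool_rot: [0.254, 3.131, -0.001]
contact_force: [-0.3, 0.1, 0.4]
opening: 0.035
grip_force: 0.0
```

servo_tool(
  increments=[
    [[3.5,0,0,0,0],[3.5,0,0,0,0]],
  ],
)

```text
t: 42.5
tool_pos: [0.4998, -0.2064, 0.1141]
tool_rot: [0.266, 3.13, -0.0]
contact_force: [0.2, 0.6, 0.5]
opening: 0.0347
grip_force: 0.0
```

```bash
python3 - <<'E'
from h import *
o,d=snap("wrist","w9"); R=cv2.Rodrigues(o["tool_rot"])[0]; print("cw world",180-np.degrees(np.arctan2(R[1,0],R[0,0])))
for n,p in dict(L=(.4976,-.1160,.047),R=(.5,-.2965,.047)).items(): print(n,R.T@(np.array(p)-o["tool_pos"])*100)
E
```

```text
cw world 9.71407724278248
L [1.74295485 8.87694517 6.70515143]
R [-1.53920859 -8.87375859  6.70954914]
```

View pics/w9.png

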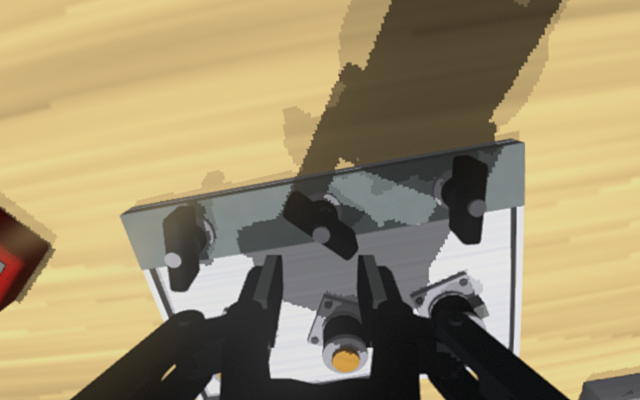

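The middle bar now points up-left, (295,195) to (350,255), about its end-stop angle. The outer bars are still near their start angles. Left knob next.

servo_tool(
  increments=[
    [[3.5,0.9,4.5,0,0],[3.5,1.7,8.9,0,0],[3.5,1.7,8.9,2,0],[3.5,1.7,8.9,5,0],[3.5,1.7,8.9,6.7,0]],
  ],
)

```text
t: 43.05
tool_pos: [0.4968, -0.1148, 0.0452]
tool_rot: [-0.263, -3.129, -0.001]
contact_force: [-0.8, -0.0, 0.6]
opening: 0.0352
grip_force: 0.0
```

servo_tool(
  increments=[
    [[3.5,0,0,0,0],[3.5,0,0,0,0],[0.5,0,0,0,0],[0.5,0,0,0,0],[0.5,0,0,0,0]],
  ],
)

```text
t: 43.55
tool_pos: [0.4992, -0.1159, 0.0488]
tool_rot: [0.262, 3.127, -0.0]
contact_force: [1.7, 1.7, 4.5]
opening: 0.0111
grip_force: 59.5
```

servo_tool(
  increments=[
    [[0.5,0,0,0,0],[0.5,0,0,0,0]],
  ],
)

```text
t: 43.75
tool_pos: [0.4992, -0.1159, 0.0488]
tool_rot: [0.261, 3.127, -0.0]
contact_force: [0.4, 2.1, 6.2]
opening: 0.0108
grip_force: 59.7
```

servo_tool(
  increments=[
    [[0.5,0,0,0,8.5],[0.5,0,0,0,17],[0.5,0,0,0,25.5],[0.5,0,0,0,34],[0.5,0,0,0,42]],
  ],
)

```text
t: 44.25
tool_pos: [0.4986, -0.1169, 0.0488]
tool_rot: [1.372, 2.823, -0.003]
contact_force: [-2.3, -1.8, 7.3]
opening: 0.0113
grip_force: 60.0
```

servo_tool(
  increments=[
    [[0.5,0,0,0,8.5],[0.5,0,0,0,17],[0.5,0,0,0,25.5],[0.5,0,0,0,34],[0.5,0,0,0,42]],
  ],
)

```text
t: 44.75
tool_pos: [0.4975, -0.1172, 0.0487]
tool_rot: [2.294, 2.145, -0.005]
contact_force: [-6.0, -2.4, 10.3]
opening: 0.0112
grip_force: 60.5
```

servo_tool(
  increments=[
    [[0.5,0,0,0,8.5],[0.5,0,0,0,17],[0.5,0,0,0,25.5],[0.5,0,0,0,33],[0.5,0,0,0,40]],
  ],
)

```text
t: 45.25
tool_pos: [0.4966, -0.1168, 0.0487]
tool_rot: [-2.889, -1.233, 0.008]
contact_force: [-11.1, -0.6, 15.7]
opening: 0.0107
grip_force: 61.1
```

servo_tool(
  increments=[
    [[0.5,0,0,0,4],[0.5,0,0,0,8],[0.5,0,0,0,11],[0.5,0,0,0,11]],
  ],
)

```text
t: 45.65
tool_pos: [0.4965, -0.1166, 0.0488]
tool_rot: [2.987, 0.967, -0.01]
contact_force: [-11.4, 0.2, 15.8]
opening: 0.0114
grip_force: 95.8
```

```bash
python3 - <<'E'
from h import *
o=ctrl.get_obs(); R=cv2.Rodrigues(o["tool_rot"])[0]; print("clockwise of bar",(180-np.degrees(np.arctan2(R[1,0],R[0,0]))+.8),o["wrist_torque"],o["contact_force"])
E
```

```text
clockwise of bar 144.9096720900911 [0.08558392 1.74257464 2.16678949] [-11.39920241   0.18657066  15.80796262]
```

The left knob is at its stop (2.2 N·m). Release, turn back, and go to the right knob.

servo_tool(
  increments=[
    [[3.5,0,0,0,-3],[3.5,0,0,0,-3],[3.5,0,0,0,-3],[3.5,0,0,-4,-3],[3.5,0,0,-6.5,-10]],
  ],
)

```text
t: 46.15
tool_pos: [0.4977, -0.1158, 0.113]
tool_rot: [2.896, 1.217, -0.0]
contact_force: [1.1, 0.0, 0.8]
opening: 0.0349
grip_force: 0.0
```

servo_tool(
  increments=[
    [[3.5,0,0,0,-8.5],[3.5,0,0,0,-17],[3.5,0,0,0,-25.5],[3.5,0,0,0,-34],[3.5,0,0,0,-42]],
  ],
)

```text
t: 46.65
tool_pos: [0.4975, -0.1158, 0.1117]
tool_rot: [-2.264, -2.177, 0.001]
contact_force: [0.1, -0.0, -0.3]
opening: 0.0348
grip_force: 0.0
```

servo_tool(
  increments=[
    [[3.5,0,0,0,-8.5],[3.5,0,0,0,-17],[3.5,0,0,0,-25.5],[3.5,0,0,0,-34],[3.5,0,0,0,-42]],
  ],
)

```text
t: 47.15
tool_pos: [0.4975, -0.1158, 0.1117]
tool_rot: [-1.334, -2.844, 0.0]
contact_force: [-0.3, 0.1, -0.4]
opening: 0.0351
grip_force: 0.0
```

servo_tool(
  increments=[
    [[3.5,0,0,0,-8.5],[3.5,0,0,0,-17],[3.5,0,0,0,-25.5],[3.5,0,0,0,-34],[3.5,0,0,0,-40]],
  ],
)

```text
t: 47.65
tool_pos: [0.4975, -0.1158, 0.1117]
tool_rot: [-0.282, -3.128, 0.0]
contact_force: [0.1, 0.4, 0.7]
opening: 0.0347
grip_force: 0.0
```

servo_tool(
  increments=[
    [[3.5,0,0,0,0],[3.5,0,0,0,0]],
  ],
)

```text
t: 47.85
tool_pos: [0.4976, -0.1157, 0.1118]
tool_rot: [-0.293, -3.128, 0.0]
contact_force: [0.5, 0.6, 0.4]
opening: 0.0352
grip_force: 0.0
```

```bash
python3 - <<'E'
from h import *
o=ctrl.get_obs(); R=cv2.Rodrigues(o["tool_rot"])[0]; print("cw world",180-np.degrees(np.arctan2(R[1,0],R[0,0])))
print(R.T@(np.array((.5,-.2962,.047))-o["tool_pos"])*100)
E
```

```text
cw world 10.688322982813219
[ -3.58484712 -17.68801216   6.48468432]
```

servo_tool(
  increments=[
    [[3.5,-0.9,-4.5,0,0],[3.5,-1.8,-9.2,0,0],[3.5,-2.7,-13.8,0,0],[3.5,-3.6,-17.7,0,0],[3.5,-3.6,-17.7,0,0]],
  ],
)

```text
t: 48.35
tool_pos: [0.5008, -0.3008, 0.1126]
tool_rot: [0.299, 3.126, -0.003]
contact_force: [-0.0, 0.1, 0.1]
opening: 0.0349
grip_force: 0.0
```

servo_tool(
  increments=[
    [[3.5,0,0,2,0],[3.5,0,0,5,0],[3.5,0,0,6.4,0],[3.5,0,0,6.4,0],[3.5,0,0,6.4,0]],
  ],
)

```text
t: 48.85
tool_pos: [0.501, -0.2959, 0.0483]
tool_rot: [-0.288, -3.128, -0.0]
contact_force: [1.0, 0.2, 0.1]
opening: 0.0351
grip_force: 0.0
```

servo_tool(
  increments=[
    [[0.5,0,0,0,0],[0.5,0,0,0,0],[0.5,0,0,0,0],[0.5,0,0,0,0],[0.5,0,0,0,0]],
  ],
)

```text
t: 49.35
tool_pos: [0.5018, -0.296, 0.05]
tool_rot: [0.288, 3.126, 0.001]
contact_force: [-0.8, 4.5, 5.1]
opening: 0.0108
grip_force: 59.8
```

servo_tool(
  increments=[
    [[0.5,0,0,0,8.5],[0.5,0,0,0,17],[0.5,0,0,0,25.5],[0.5,0,0,0,34],[0.5,0,0,0,42]],
  ],
)

```text
t: 49.85
tool_pos: [0.5012, -0.297, 0.05]
tool_rot: [1.397, 2.812, -0.002]
contact_force: [-2.8, 1.9, 5.5]
opening: 0.0109
grip_force: 59.8
```

servo_tool(
  increments=[
    [[0.5,0,0,0,8.5],[0.5,0,0,0,17],[0.5,0,0,0,25.5],[0.5,0,0,0,34],[0.5,0,0,0,42]],
  ],
)

```text
t: 50.35
tool_pos: [0.5001, -0.2973, 0.05]
tool_rot: [-2.313, -2.126, 0.005]
contact_force: [-6.5, 1.4, 8.2]
opening: 0.0111
grip_force: 60.2
```

servo_tool(
  increments=[
    [[0.5,0,0,0,8.5],[0.5,0,0,0,17],[0.5,0,0,0,25.5],[0.5,0,0,0,33],[0.5,0,0,0,40]],
  ],
)

```text
t: 50.85
tool_pos: [0.4992, -0.2968, 0.0499]
tool_rot: [-2.899, -1.207, 0.008]
contact_force: [-11.4, 2.3, 12.4]
opening: 0.0109
grip_force: 60.7
```

servo_tool(
  increments=[
    [[0.5,0,0,0,4],[0.5,0,0,0,8],[0.5,0,0,0,10],[0.5,0,0,0,10]],
  ],
)

```text
t: 51.25
tool_pos: [0.4991, -0.2967, 0.05]
tool_rot: [-2.988, -0.969, 0.01]
contact_force: [-10.4, 3.4, 11.9]
opening: 0.0107
grip_force: 93.1
```

```bash
python3 - <<'E'
from h import *
o=ctrl.get_obs(); R=cv2.Rodrigues(o["tool_rot"])[0]; print("clockwise of bar",(180-np.degrees(np.arctan2(R[1,0],R[0,0]))+.8),o["wrist_torque"],o["contact_force"])
E
```

```text
clockwise of bar 144.8759926402895 [0.6014321  1.77541415 2.29004481] [-10.44342294   3.44856774  11.90694528]
```

Right knob at its stop. Release, lift clear, and check everything before handing in.

servo_tool(
  increments=[
    [[3.5,0,0,0,-3],[3.5,0,0,0,-3],[3.5,0,0,0,-3],[3.5,0,0,-4,-3],[3.5,0,0,-9,-3]],
  ],
)

```text
t: 51.75
tool_pos: [0.4989, -0.2949, 0.1357]
tool_rot: [-2.961, -1.032, 0.006]
contact_force: [1.8, -1.2, -0.1]
opening: 0.0351
grip_force: 0.0
```

servo_tool(
  increments=[
    [[3.5,-5,0,-5,0],[3.5,-9.5,0,-9,0],[3.5,-14,0,-12,0],[3.5,-18,0,-12,0],[3.5,-18,0,-12,0]],
  ],
)

```text
t: 52.25
tool_pos: [0.358, -0.411, 0.2614]
tool_rot: [2.963, 1.028, 0.001]
contact_force: [0.4, -0.8, -1.1]
opening: 0.0348
grip_force: 0.0
```

servo_tool(
  increments=[
    [[3.5,0,0,0,0],[3.5,0,0,0,0],[3.5,0,0,0,0]],
  ],
)

```text
t: 52.55
tool_pos: [0.3604, -0.4073, 0.2571]
tool_rot: [-2.964, -1.036, -0.0]
contact_force: [0.6, 0.9, -0.5]
opening: 0.0352
grip_force: 0.0
```

```bash
python3 - <<'E'
from h import *
o,d=snap("top","top4"); print(o["tool_pos"],o["dq"].round(3))
im=cv2.imread("pics/top4.png"); a=cv2.resize(im[150:275,165:465],(800,333)); b=cv2.resize(im[165:270,345:460],None,fx=2.4,fy=2.4,interpolation=cv2.INTER_CUBIC)
s,_=snap("side","side4"); c=cv2.resize(cv2.imread("pics/side4.png"),(403,252)); cv2.imwrite("pics/m4.png",np.vstack([a,cv2.copyMakeBorder(np.hstack([b[:252],c]),0,0,0,800-b.shape[1]-403,cv2.BORDER_CONSTANT)]))
E
```

```text
[ 0.36039806 -0.40733978  0.25706377] [ 0.008  0.004  0.002  0.     0.    -0.002]
```

View pics/m4.png

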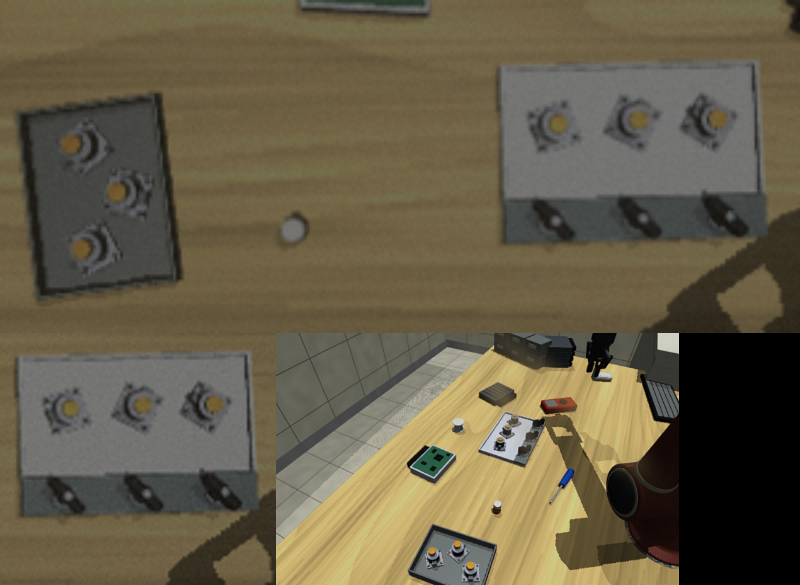

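The three free solenoids are on the carrier, with caps at (558,125), (637,120) and (716,118), and the three sticking ones are in the tray. All three knob bars lie at the same end-stop angle, at (553,219), (640,217) and (726,215). The arm is clear of everything, so I'll hand in.

```bash
python3 -c "
from station import ctrl
print(ctrl.finish_job())"
```

```text
the job is handed in; nothing more can be done
None
```

Job handed in, no verdict returned: all six solenoids tested, the three free ones stood on the carrier, the three sticking ones put in the scrap tray, and all three knobs turned to their end stops, middle one first.

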